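# Change the batch in the drilling jig, snap its plates shut and wind the clamp

### The job

Change the batch in the drilling jig: lift the drilled pieces that are still in its nests out and lay them flat in the grey tray, side by side, then lay every fresh wooden blank from the bench flat into a nest of its own between the locating pins, any nest, and press all three hinged drill plates down (over an empty nest too) until their catches snap over and hold them. Only when all plates are shut, wind the ratchet knob clockwise until its pointer stands at the long mark and the pawl has caught there, no further, so that the clamp bar pushes every blank home against the rear stop.

Things in the scene. Friction and masses are not known exactly. Their poses are not given: they have to be found in the camera images.
- jig: fixed grey steel drilling jig on the left of the bench, base 234 mm wide (y), 226 mm deep (x), 12 mm thick; origin at bench height under the middle of the three nests, x away from the robot, y left, z up. Rear stop: steel bar behind the nests, top 40 mm above the bench. Clamp bar with one sprung plunger per nest: along the front. Ratchet housing: before the middle, nearest the robot
- nest_1 (a point): Nest 1 (leftmost): the point on its floor, 12 mm above the bench, where the middle of a blank's underside comes to lie when it is home against the rear stop; axes as the jig's. The blank's length lies along x, either way round; rear stop face at x = +74 mm, plunger tip at x = -86 mm with the knob at 0 and 3.5 mm nearer per tooth, so lay it in 0 to 8 mm short of home
- plate_1 (a joint): Angle of the hinged steel drill plate over the rear third of nest 1, rad: 0 shut (reads 0.00 to 0.02 when the catch holds it), 1.3 fully open, where a spring lifts it whenever the catch has not snapped. Hinge axis along y at x = +108 mm from the nest's point, 50 mm above the bench; plate 44 mm wide, 6 mm thick, reaching 81 mm from the axis
- plate_1_pad (a point): Middle of the top of the black thumb pad (16 by 32 mm) on drill plate 1, 66 mm in front of its hinge axis: where to press; 51 mm above the bench when shut. It moves with the plate: x points along the plate to the hinge, z out of its upper face
- nest_2 (a point): Nest 2, 68 mm right of nest 1, the same point. In every nest four round-topped pins, 10 mm thick, tops 26 mm above the bench, at x = +45 and -62 mm, y = +26 and -26 mm, guide the blank's sides with 2 mm play each side
- plate_2 (a joint): Angle of the drill plate of nest 2, as plate_1. Any plate: wide open, its free edge stands 127 mm above the bench at x = +85 mm from the nest's point. From 0.12 rad down it pushes the catch aside; the catch snaps over it at about 0.03 rad and holds it. At the pad that takes 8 to 10 N straight down
- plate_2_pad (a point): Middle of the top of the black thumb pad (16 by 32 mm) on drill plate 2, 66 mm in front of its hinge axis: where to press; 51 mm above the bench when shut. It moves with the plate: x points along the plate to the hinge, z out of its upper face
- nest_3 (a point): Nest 3 (rightmost), 68 mm right of nest 2, the same point. In every nest the sprung catch of the plate is an upright blade at x = +10 to +30 mm, y = +23 to +39 mm, top 70 mm above the bench; fingers have room beside the blank from x = -48 to +6 mm
- plate_3 (a joint): Angle of the drill plate of nest 3, as plate_1
- plate_3_pad (a point): Middle of the top of the black thumb pad (16 by 32 mm) on drill plate 3, 66 mm in front of its hinge axis: where to press; 51 mm above the bench when shut. It moves with the plate: x points along the plate to the hinge, z out of its upper face
- ratchet (a joint): Knob angle, rad, growing clockwise from above. At 0 the pointer stands at the first mark, towards the robot; 0.524 rad and a mark per tooth. Starts at tooth 0 or 1; the long mark is tooth 4: it rests at 2.05 to 2.15. The sprung pawl allows clockwise only (0.1 to 0.3 N m); let go between teeth it springs back to the last one; past a tooth it cannot be turned back
- ratchet_grip (a point): On the knob's upright axis, at the middle of its grip: a black bar 42 mm long, 14 mm thick, 30 mm high, 52 to 82 mm above the bench, over a toothed wheel 63 mm across. The point turns with the knob: x along the bar, the white pointer at its -x end
- blank_1: Dark hardwood blank, 38 mm wide (its x), 148 mm long (its y), 30 mm high, 0.14 kg, at the start on the bench right of the middle; origin at the middle of its underside, z up. Two or all three of the blanks are there
- drilled_1: Dark wooden piece of the last batch, 38 mm wide (its x), 148 mm long (its y), 30 mm high, 0.14 kg, with two drilled holes near its +y end; at the start it lies in nest 1, +y end to the rear; origin at the middle of its underside, z up. One or two of the three are there
- blank_2: Dark hardwood blank, 38 mm wide (its x), 148 mm long (its y), 30 mm high, 0.14 kg, at the start on the bench right of the middle; origin at the middle of its underside, z up. Two or all three of the blanks are there
- drilled_2: Dark wooden piece of the last batch, 38 mm wide (its x), 148 mm long (its y), 30 mm high, 0.14 kg, with two drilled holes near its +y end; at the start it lies in nest 2, +y end to the rear; origin at the middle of its underside, z up. One or two of the three are there
- blank_3: Dark hardwood blank, 38 mm wide (its x), 148 mm long (its y), 30 mm high, 0.14 kg, at the start on the bench right of the middle; origin at the middle of its underside, z up. Two or all three of the blanks are there
- drilled_3: Dark wooden piece of the last batch, 38 mm wide (its x), 148 mm long (its y), 30 mm high, 0.14 kg, with two drilled holes near its +y end; at the start it lies in nest 3, +y end to the rear; origin at the middle of its underside, z up. One or two of the three are there
- tray: Fixed shallow grey tray for finished pieces, at the back right of the bench, 160 mm (x) by 205 mm (y), rim 30 mm above the bench, walls and floor 4 mm thick; origin at the middle of its underside, z up. Two pieces fit side by side with their length along its y, middles 35 mm either side of its middle

How it is judged:
On the way, in this order (a step that is already met when the one before it is completed fails the run):
1. the drilled pieces lie in the tray, every blank lies in a nest of its own and all three drill plates are shut, the clamp not yet wound (x of drilled_1 in the frame of tray between -0.065 and 0.065 m and y of drilled_1 in the frame of tray between -0.085 and 0.085 m and z of drilled_1 in the frame of tray between 0 and 0.012 m and angle between each of drilled_1, drilled_2, drilled_3's own z axis and vertical below 0.1 rad and x of drilled_2 in the frame of tray between -0.065 and 0.065 m and y of drilled_2 in the frame of tray between -0.085 and 0.085 m and z of drilled_2 in the frame of tray between 0 and 0.012 m and x of drilled_3 in the frame of tray between -0.065 and 0.065 m and y of drilled_3 in the frame of tray between -0.085 and 0.085 m and z of drilled_3 in the frame of tray between 0 and 0.012 m and ((x of blank_1 in the frame of nest_1 between -0.02 and 0.004 m and y of blank_1 in the frame of nest_1 between -0.004 and 0.004 m and z of blank_1 in the frame of nest_1 between -0.004 and 0.004 m and angle between the y axis of blank_1 and the x axis of nest_1, either way round below 0.07 rad) or (x of blank_1 in the frame of nest_2 between -0.02 and 0.004 m and y of blank_1 in the frame of nest_2 between -0.004 and 0.004 m and z of blank_1 in the frame of nest_2 between -0.004 and 0.004 m and angle between the y axis of blank_1 and the x axis of nest_2, either way round below 0.07 rad) or (x of blank_1 in the frame of nest_3 between -0.02 and 0.004 m and y of blank_1 in the frame of nest_3 between -0.004 and 0.004 m and z of blank_1 in the frame of nest_3 between -0.004 and 0.004 m and angle between the y axis of blank_1 and the x axis of nest_3, either way round below 0.07 rad)) and ((x of blank_2 in the frame of nest_1 between -0.02 and 0.004 m and y of blank_2 in the frame of nest_1 between -0.004 and 0.004 m and z of blank_2 in the frame of nest_1 between -0.004 and 0.004 m and angle between the y axis of blank_2 and the x axis of nest_1, either way round below 0.07 rad) or (x of blank_2 in the frame of nest_2 between -0.02 and 0.004 m and y of blank_2 in the frame of nest_2 between -0.004 and 0.004 m and z of blank_2 in the frame of nest_2 between -0.004 and 0.004 m and angle between the y axis of blank_2 and the x axis of nest_2, either way round below 0.07 rad) or (x of blank_2 in the frame of nest_3 between -0.02 and 0.004 m and y of blank_2 in the frame of nest_3 between -0.004 and 0.004 m and z of blank_2 in the frame of nest_3 between -0.004 and 0.004 m and angle between the y axis of blank_2 and the x axis of nest_3, either way round below 0.07 rad)) and ((x of blank_3 in the frame of nest_1 between -0.02 and 0.004 m and y of blank_3 in the frame of nest_1 between -0.004 and 0.004 m and z of blank_3 in the frame of nest_1 between -0.004 and 0.004 m and angle between the y axis of blank_3 and the x axis of nest_1, either way round below 0.07 rad) or (x of blank_3 in the frame of nest_2 between -0.02 and 0.004 m and y of blank_3 in the frame of nest_2 between -0.004 and 0.004 m and z of blank_3 in the frame of nest_2 between -0.004 and 0.004 m and angle between the y axis of blank_3 and the x axis of nest_2, either way round below 0.07 rad) or (x of blank_3 in the frame of nest_3 between -0.02 and 0.004 m and y of blank_3 in the frame of nest_3 between -0.004 and 0.004 m and z of blank_3 in the frame of nest_3 between -0.004 and 0.004 m and angle between the y axis of blank_3 and the x axis of nest_3, either way round below 0.07 rad)) and value of joint each of plate_1, plate_2, plate_3 below 0.06 rad and value of joint ratchet below 0.9 rad), for 0.3 s.
2. the ratchet knob stands at the long mark (value of joint ratchet between 1.97 and 2.5 rad), for 0.2 s.
At the end, for the whole second after the job is handed in: drilled pieces flat on the tray's floor; every blank flat in a nest of its own, home against the rear stop (3 mm) and within 4 mm of the nest's middle line; all three plates held shut by their catches (under 0.06 rad); knob caught at the long mark (1.97 to 2.45 rad); all at rest (x of drilled_1 in the frame of tray between -0.065 and 0.065 m and y of drilled_1 in the frame of tray between -0.085 and 0.085 m and z of drilled_1 in the frame of tray between 0 and 0.012 m and angle between each of drilled_1, drilled_2, drilled_3's own z axis and vertical below 0.1 rad and x of drilled_2 in the frame of tray between -0.065 and 0.065 m and y of drilled_2 in the frame of tray between -0.085 and 0.085 m and z of drilled_2 in the frame of tray between 0 and 0.012 m and x of drilled_3 in the frame of tray between -0.065 and 0.065 m and y of drilled_3 in the frame of tray between -0.085 and 0.085 m and z of drilled_3 in the frame of tray between 0 and 0.012 m and ((x of blank_1 in the frame of nest_1 between -0.003 and 0.004 m and y of blank_1 in the frame of nest_1 between -0.004 and 0.004 m and z of blank_1 in the frame of nest_1 between -0.004 and 0.004 m and angle between the y axis of blank_1 and the x axis of nest_1, either way round below 0.07 rad) or (x of blank_1 in the frame of nest_2 between -0.003 and 0.004 m and y of blank_1 in the frame of nest_2 between -0.004 and 0.004 m and z of blank_1 in the frame of nest_2 between -0.004 and 0.004 m and angle between the y axis of blank_1 and the x axis of nest_2, either way round below 0.07 rad) or (x of blank_1 in the frame of nest_3 between -0.003 and 0.004 m and y of blank_1 in the frame of nest_3 between -0.004 and 0.004 m and z of blank_1 in the frame of nest_3 between -0.004 and 0.004 m and angle between the y axis of blank_1 and the x axis of nest_3, either way round below 0.07 rad)) and ((x of blank_2 in the frame of nest_1 between -0.003 and 0.004 m and y of blank_2 in the frame of nest_1 between -0.004 and 0.004 m and z of blank_2 in the frame of nest_1 between -0.004 and 0.004 m and angle between the y axis of blank_2 and the x axis of nest_1, either way round below 0.07 rad) or (x of blank_2 in the frame of nest_2 between -0.003 and 0.004 m and y of blank_2 in the frame of nest_2 between -0.004 and 0.004 m and z of blank_2 in the frame of nest_2 between -0.004 and 0.004 m and angle between the y axis of blank_2 and the x axis of nest_2, either way round below 0.07 rad) or (x of blank_2 in the frame of nest_3 between -0.003 and 0.004 m and y of blank_2 in the frame of nest_3 between -0.004 and 0.004 m and z of blank_2 in the frame of nest_3 between -0.004 and 0.004 m and angle between the y axis of blank_2 and the x axis of nest_3, either way round below 0.07 rad)) and ((x of blank_3 in the frame of nest_1 between -0.003 and 0.004 m and y of blank_3 in the frame of nest_1 between -0.004 and 0.004 m and z of blank_3 in the frame of nest_1 between -0.004 and 0.004 m and angle between the y axis of blank_3 and the x axis of nest_1, either way round below 0.07 rad) or (x of blank_3 in the frame of nest_2 between -0.003 and 0.004 m and y of blank_3 in the frame of nest_2 between -0.004 and 0.004 m and z of blank_3 in the frame of nest_2 between -0.004 and 0.004 m and angle between the y axis of blank_3 and the x axis of nest_2, either way round below 0.07 rad) or (x of blank_3 in the frame of nest_3 between -0.003 and 0.004 m and y of blank_3 in the frame of nest_3 between -0.004 and 0.004 m and z of blank_3 in the frame of nest_3 between -0.004 and 0.004 m and angle between the y axis of blank_3 and the x axis of nest_3, either way round below 0.07 rad)) and value of joint each of plate_1, plate_2, plate_3 below 0.06 rad and value of joint ratchet between 1.97 and 2.45 rad and linear speed of each of blank_1, drilled_1, blank_2, drilled_2, blank_3, drilled_3 below 0.02 m/s); the robot touches nothing.
Of drilled_1, drilled_2, drilled_3 only 1 to 2 are there at a start; the rules pass over those that are not, and their reading is None.
Of blank_1, blank_2, blank_3 only 2 to 3 are there at a start; the rules pass over those that are not, and their reading is None.
At some moment in a run one of blank_1, blank_2, blank_3 may be knocked a few centimetres aside while the robot is not near it.
Once in a run the grip may slacken for a moment while it holds something.
It also fails if it takes over 210 s, if anything falls off the work surface, if the arm or the gripper's body presses on something with over 40 N, if the wrist force passes 120 N, or if a joint passes its speed limit or range.

### The arm

A 6-joint arm with a two-finger parallel gripper is mounted at the origin on a cart in front of the work surface, level with it; the furniture and walls round the work are solid. World frame = base frame: x ahead of the robot, y to its left, z up, the work surface at z = 0. Lengths are in m, angles in rad, forces in N, time in s.
With the tool pointing down it reaches from about 0.325 to 0.9 m from the base axis. Payload 3.5 kg.
Tool frame: the origin (TCP) lies midway between the tips of the shut fingers; the grasp point (between the pads) lies grasp_offset behind it (grasp_offset is the distance from the TCP to the grasp point, in m); z points along the fingers, y is the line along which they close (so a half turn about z gives the same grasp; the last joint's range is limited). The gripper opens to 85 mm and grips with 20 to 120 N. Pads are 22 mm wide; open, the fingers measure 114 mm over their backs; the gripper's body (76 mm by 85 mm) begins 54 mm behind the grasp point. The pads swing forward as they close: fully open they stand 13 mm farther back than shut.
Start: joints at [1.031, 0.276, -0.026, 1.268, 0, 1.467], TCP at [0.264, 0.566, 0.231] pointing down, gripper open.
Joint ranges: [-3.12, 3.12], [-0.85, 1.88], [-1.08, 1.24], [-1.95, 2.15], [-1.57, 1.53], [-3.14, 3.14]. Speed limits (rad/s): [2.57, 2.57, 3.14, 3.14, 3.14, 3.14].

### API

Orientations are given as a unit quaternion [x, y, z, w].
In Python, from bench import * gives the robot as it stands.
- The arm moves only by the tool send_rows, never from a script. Its argument "rows" is a list of rows, each a list of 7 numbers: the closure, from 0 (fully open) to 1 (shut), then the shift along the tool's x, y, z normalised to -1 to 1, where 1 is 2 cm, then the turn, a rotation vector about the tool's x, y, z normalised to -1 to 1, where 1 is 180 degrees. A call has 1 to 20 rows; each row shifts and turns the commanded pose from where the row before left it, along the tool's axes as they then stand; what a row does not reach is not made up. A row lasts 1/12 s, in which the tool goes at most 41.7 mm and 7.16 degrees, less where a joint would pass 70% of its speed; a pose out of reach is approached as far as the arm can. A call with a number of a shift or a turn outside -1 to 1 is refused whole. A call with a gripper value outside its range is refused whole. The fingers move at their own pace and stop on an object; "force" is the grip in N (left out, the last holds). Time passes only in rows, so rows that do not move let the fingers close. It gives the time, the measured TCP pose, the force, the opening and the grip force at its end, in the units of the state.
- get_obs(): the state, without advancing time (a new reading comes with each control period).
- snapshot(name): name is "side" or "top" or "wrist"; returns the picture (400x640x3 uint8, red, green, blue); there is no depth.
- camera_info(name): a dict with "intrinsics" (3x3 intrinsics, pixels), "dist" ([k1, k2, p1, p2, k3] as OpenCV has them; the pictures are not rectified), "R" (3x3) and "t" (3): a world point X has camera coordinates R X + t. Camera axes: x right, y down, z forward; pixel columns grow to the right and rows downward; lengths in m; the calibration is good to about 2 mm. A picture is of the moment at which its call begins: read the wrist's pose just before it. camera_info takes no time and is no camera call; for the wrist camera it gives the pose at the moment of the call.
- hand_in(): hands the job in; it is judged then, once.
The state is a dict: "time": time; "qpos": joint angles; "joint_velocities": joint speeds; "effort": joint torques, N m; "eef_pos": TCP position; "ee_rot": TCP orientation; "contact_force": force on the tool from outside, world axes, zero at the start; "torque": the same for the moment, N m; "grip_width": finger opening in m; "gripper_force": force on a finger pad.
Only numpy, scipy, OpenCV 4.12 (cv2) and the standard library are available. Lean on these libraries where they do the work, as an engineer would, in place of code of your own. Each camera call takes 0.05 s, during which the arm holds its last target. There are 200 camera calls.

## Working session

There is one attempt and no reset: what is moved stays moved. The work goes in short steps, Python scripts to look and compute and a tool call to move; the robot and the scene stay as the last step left them, time stands still between calls to the robot, and variables do not carry over. Pictures are saved under pics/ and viewed, at most 14 in all, crops included, and the job is handed in when it is done.

Besides the shell and the picture viewer there is one more tool, called after "Call:" by a JSON object that holds its "name" and its "arguments", one argument or row to a line. send_rows: Moves the arm, as the interface text tells. Its arguments: {"type":"object","properties":{"rows":{"type":"array","items":{"type":"array","items":{"type":"number","minimum":-1,"maximum":1}}},"force":{"type":"number"}},"required":["rows"]}

```bash
ls; mkdir -p pics
python3 - <<'E'
from bench import *
import cv2
print(get_obs())
for n in ("side","top"):
    print(n,camera_info(n)); cv2.imwrite(f"pics/{n}0.png",snapshot(n)[:,:,::-1])
print(camera_info("wrist"))
E
```

```text
pics
{'time': 0.0, 'qpos': array([ 1.03062718e+00,  2.77134378e-01, -2.78910247e-02,  1.26800817e+00,
        4.61068502e-06,  1.46738511e+00]), 'joint_velocities': array([ 2.24199861e-07,  4.23140704e-05,  1.44259762e-04,  1.78132046e-03,
       -1.01230023e-03, -5.49626901e-04]), 'effort': array([ 2.26016491e-03, -4.45503688e+01,  2.95205802e+01,  1.64267019e-02,
       -7.90174113e-05,  4.13515792e-06]), 'eef_pos': array([0.26398577, 0.56564646, 0.23015407]), 'ee_rot': array([ 2.16647241e-01,  9.76249313e-01, -1.06047726e-03, -3.55969193e-04]), 'contact_force': array([-0.4599185 ,  0.32441946, -0.82993659]), 'torque': array([ 0.02335404, -0.03170461,  0.0344293 ]), 'gripper_force': 0.0, 'grip_width': 0.08564330536237207}
side {'intrinsics': array([[506.31853719,   0.        , 328.27874027],
       [  0.        , 506.31853719, 200.94071394],
       [  0.        ,   0.        ,   1.        ]]), 'dist': array([-0.07797292,  0.        ,  0.        ,  0.        ,  0.        ]), 'R': array([[ 0.99897416,  0.04447854, -0.00850249],
       [ 0.01227644, -0.44673291, -0.89458314],
       [
[... 307 characters left out ...]
 ,  0.        ,  0.        ,  0.        ]), 'R': array([[-0.00677292, -0.99997078, -0.00354441],
       [-0.98477971,  0.00728555, -0.17365437],
       [ 0.17367512,  0.00231432, -0.98480028]]), 't': array([0.08209818, 0.51029083, 1.50782695])}
{'intrinsics': array([[321.23109282,   0.        , 323.84176241],
       [  0.        , 321.23109282, 199.1812224 ],
       [  0.        ,   0.        ,   1.        ]]), 'dist': array([-0.02070672,  0.        ,  0.        ,  0.        ,  0.        ]), 'R': array([[ 0.42282248,  0.90620452, -0.00380942],
       [ 0.86941617, -0.40446467,  0.28376725],
       [ 0.25561039, -0.12329514, -0.95888562]]), 't': array([-0.62419071, -0.03726614,  0.38029207])}
```

View pics/top0.png

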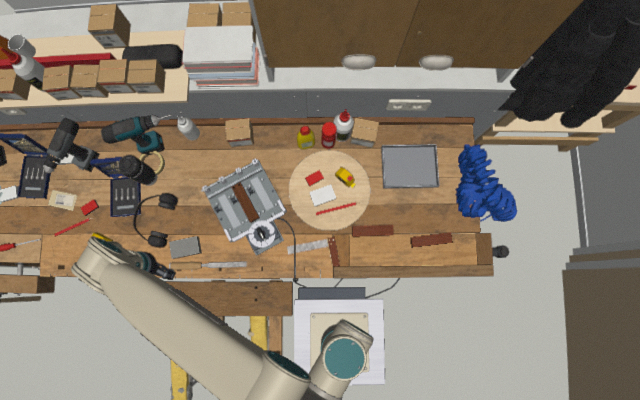

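View pics/side0.png

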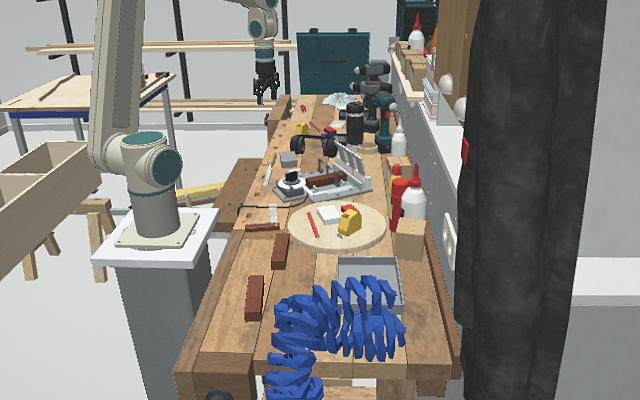

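```bash
cat > h.py <<'E'
from bench import *
import numpy as np, cv2
from scipy.spatial.transform import Rotation as Ro
def rays(ci,uv):
    K,d=ci["intrinsics"],ci["dist"]
    p=cv2.undistortPoints(np.array(uv,float).reshape(-1,1,2),K,d).reshape(-1,2)
    dirs=np.c_[p,np.ones(len(p))]@ci["R"]
    return -ci["R"].T@ci["t"],dirs
def onplane(ci,uv,z):
    c,d=rays(ci,uv); return c+d*((z-c[2])/d[:,2])[:,None]
def proj(ci,X):
    return cv2.projectPoints(np.array(X,float).reshape(-1,3),cv2.Rodrigues(ci["R"])[0],ci["t"],ci["intrinsics"],ci["dist"])[0].reshape(-1,2)
def tri(obs):
    A=np.zeros((3,3));b=np.zeros(3)
    for ci,uv in obs:
        c,d=rays(ci,[uv]);d=d[0]/np.linalg.norm(d[0]);P=np.eye(3)-np.outer(d,d);A+=P;b+=P@c
    return np.linalg.solve(A,b)
def wrist():
    ci=camera_info("wrist");return ci,snapshot("wrist")
def brown(im):
    h=cv2.cvtColor(im,cv2.COLOR_RGB2HSV); r,g,b=[im[:,:,i].astype(int) for i in range(3)]
    return (((r>1.6*g)&(r-b>25)&(r<150)&(r>40)).astype(np.uint8))*255
def blobs(m,amin):
    m=cv2.morphologyEx(m,cv2.MORPH_OPEN,np.ones((3,3),np.uint8))
    return [c for c in cv2.findContours(m,cv2.RETR_EXTERNAL,cv2.CHAIN_APPROX_NONE)[0] if cv2.contourArea(c)>amin]
E
python3 - <<'E'
from h import *
im=cv2.imread("pics/top0.png"); cv2.imwrite("pics/top0c.png",cv2.resize(im[125:285,190:480],None,fx=2.75,fy=2.75,interpolation=cv2.INTER_CUBIC))
rgb=im[:,:,::-1]; ci=camera_info("top")
for c in blobs(brown(rgb),100):
    r=cv2.minAreaRect(c); 
    if 180<r[0][0]<480 and r[0][1]>120:
        bp=onplane(ci,cv2.boxPoints(r),.03); print(np.round(r[0]),np.round(r[1]),bp.mean(0).round(3),np.linalg.norm(bp[1]-bp[0]).round(3),np.linalg.norm(bp[2]-bp[1]).round(3),np.degrees(np.arctan2(*(bp[1]-bp[0])[[1,0]])).round(1))
    elif r[0][1]>120: print("oth",r[0])
E
```

```text
[334. 254.] [23.  6.] [0.31  0.014 0.03 ] 0.022 0.082 -79.2
[431. 239.] [10. 40.] [ 0.356 -0.337  0.03 ] 0.145 0.036 -83.7
[373. 230.] [10. 40.] [ 0.391 -0.126  0.03 ] 0.142 0.035 -87.2
```

View pics/top0c.png

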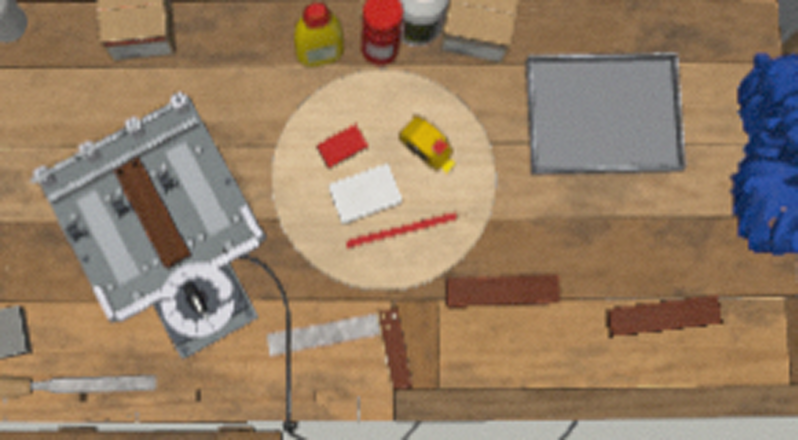

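```bash
cat >> h.py <<'E'
def tool():
    o=get_obs();return o,o["eef_pos"],Ro.from_quat(o["ee_rot"]).as_matrix()
def go(x,y,z,yaw=None):
    """print what is left to x,y,z and tool-y yaw (deg) : turn (units, tool z), then shift units along tool axes before/after the turn"""
    o,p,R=tool(); d=np.array([x,y,z])-p
    cy=np.degrees(np.arctan2(R[1,1],R[0,1])); w=0
    if yaw is not None: w=(yaw-cy+90)%180-90
    Rn=Ro.from_euler('z',w,degrees=True).as_matrix()@R
    q6=o["qpos"][5]
    print(f"t={o['time']:.1f} p={p.round(4)} yaw={cy:.1f} tilt={np.degrees(np.arccos(-R[2,2])):.2f} q1={o['qpos'][0]:.2f} q6={q6:.2f} w={o['grip_width']:.4f} F={o['contact_force'].round(1)} d={d.round(4)}")
    print(" turnz units",round(-w/180,4),"rows>=",round(abs(w)/7.1,1)," shift no turn",(R.T@d/.02).round(2)," shift after turn",(Rn.T@d/.02).round(2))
E
python3 - <<'E'
from h import *
ci=camera_info("top")
print(onplane(ci,[(246,201),(261.5,234)],.04).round(3)); print(onplane(ci,[(410,166)],.0).round(3))
j=onplane(ci,[(246,201)],.04)[0]
go(j[0],j[1],.27)
E
```

```text
[[0.499 0.329 0.04 ]
 [0.38  0.271 0.04 ]]
[[ 0.635 -0.278  0.   ]]
t=0.1 p=[0.2641 0.5657 0.2303] yaw=65.0 tilt=0.11 q1=1.03 q6=1.47 w=0.0855 F=[-0.4  0.7 -0.7] d=[ 0.2349 -0.237   0.0397]
 turnz units 0.0 rows>= 0.0  shift no turn [-15.66  -5.77  -1.98]  shift after turn [-15.66  -5.77  -1.98]
```

Call:
{"name": "send_rows", "arguments": {
  "rows": [
    [0,-0.95,-0.41,-0.15,0,0,0],
    [0,-0.95,-0.41,-0.15,0,0,0],
    [0,-0.95,-0.41,-0.15,0,0,0],
    [0,-0.95,-0.41,-0.15,0,0,0],
    [0,-0.95,-0.41,-0.15,0,0,0],
    [0,-0.95,-0.41,-0.15,0,0,0],
    [0,-0.95,-0.41,-0.15,0,0,0],
    [0,-0.95,-0.41,-0.15,0,0,0],
    [0,-0.95,-0.41,-0.15,0,0,0],
    [0,-0.95,-0.41,-0.15,0,0,0],
    [0,-0.95,-0.41,-0.15,0,0,0],
    [0,-0.95,-0.41,-0.15,0,0,0],
    [0,-0.95,-0.41,-0.15,0,0,0],
    [0,-0.95,-0.41,-0.15,0,0,0],
    [0,0,0,0,0,0,-0.036],
    [0,0,0,0,0,0,-0.036],
    [0,0,0,0,0,0,-0.036],
    [0,0,0,0,0,0,-0.036],
    [0,0,0,0,0,0,-0.036],
    [0,0,0,0,0,0,-0.036]
  ]
}}

```text
time: 1.77
eef_pos: [0.4565, 0.3495, 0.2727]
ee_rot: [-0.123, 0.992, -0.0, -0.001]
contact_force: [-1.4, -0.8, 0.4]
grip_width: 0.0855
gripper_force: 0.0
```

Call:
{"name": "send_rows", "arguments": {
  "rows": [
    [0,0,0,0,0,0,-0.036],
    [0,0,0,0,0,0,-0.036],
    [0,0,0,0,0,0,0],
    [0,0,0,0,0,0,0]
  ]
}}

```text
time: 2.1
eef_pos: [0.4566, 0.3496, 0.2728]
ee_rot: [-0.23, 0.973, -0.0, -0.0]
contact_force: [0.2, 0.8, 0.2]
grip_width: 0.0859
gripper_force: 0.0
```

Run:
```python
from h import *
go(.499,.329,.27,117)
ci,im=wrist(); cv2.imwrite("pics/w1.png",im[:,:,::-1])
np.savez("pics/w1.npz",**ci)
for c in blobs(brown(im),300):
    r=cv2.minAreaRect(c); bp=onplane(ci,cv2.boxPoints(r),.042); print(np.round(r[0]),np.round(r[1]),bp.mean(0).round(4),bp.round(3).tolist())
```

```text
t=2.1 p=[0.4566 0.3496 0.2728] yaw=116.6 tilt=0.05 q1=0.54 q6=0.08 w=0.0859 F=[0.2 0.8 0.2] d=[ 0.0424 -0.0206 -0.0028]
 turnz units -0.002 rows>= 0.0  shift no turn [-1.43 -1.87  0.14]  shift after turn [-1.42 -1.88  0.14]
[ 20. 242.] [40. 67.] [0.7193 0.0424 0.042 ] [[0.74, -0.005, 0.042], [0.66, 0.056, 0.042], [0.696, 0.09, 0.042], [0.781, 0.028, 0.042]]
```

View pics/w1.png

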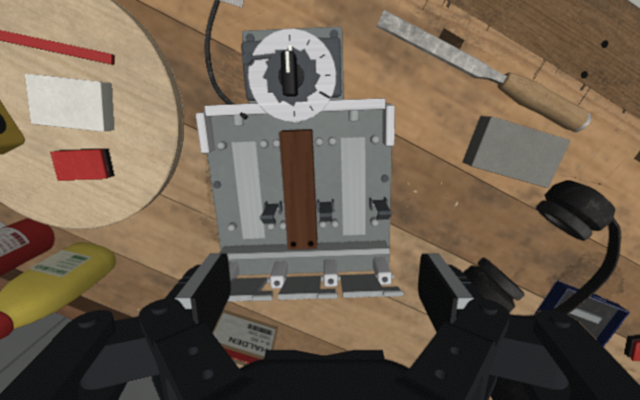

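Run:
```python
from h import *
im=cv2.imread("pics/w1.png"); print(im[190,298,::-1],im[215,300,::-1],im[160,290,::-1])
c=cv2.resize(im[20:305,190:410],None,fx=2.1*1.3,fy=2.1,interpolation=cv2.INTER_CUBIC)
c=cv2.resize(im[20:305,190:410],None,fx=2.1,fy=2.1,interpolation=cv2.INTER_CUBIC); cv2.imwrite("pics/w1c.png",c)
```

```text
[79 49 33] [82 51 34] [80 50 34]
```

View pics/w1c.png

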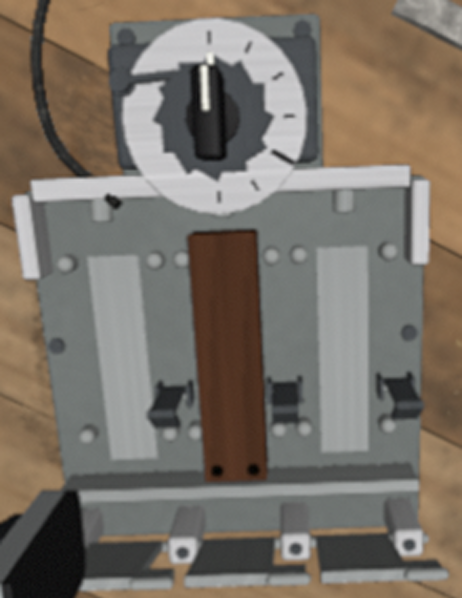

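```bash
cat >> h.py <<'E'
def fit2d(model,pts):
    """similarity fit, returns origin, yaw, scale, residuals"""
    a=model-model.mean(0);b=pts-pts.mean(0)
    A=a[:,0]+1j*a[:,1];B=b[:,0]+1j*b[:,1];s=(np.conj(A)@B)/(np.conj(A)@A).real
    yaw=np.angle(s);Rm=np.array([[np.cos(yaw),-np.sin(yaw)],[np.sin(yaw),np.cos(yaw)]])
    o=pts.mean(0)-Rm@model.mean(0); return o,np.degrees(yaw),abs(s),pts-(o+model@Rm.T)
PINS=np.array([[x,y] for x in(-.062,.045) for y in(-.094,-.042,-.026,.026,.042,.094)])
def refine(g,uv,r=6):
    """centroid of the bright round pin top near uv"""
    out=[]
    for u,v in uv:
        u0,v0=int(round(u)),int(round(v)); p=g[v0-r:v0+r+1,u0-r:u0+r+1].astype(float)
        w=np.clip(p-np.percentile(p,60),0,None);yy,xx=np.mgrid[-r:r+1,-r:r+1];w*=(xx**2+yy**2<=r*r)
        out.append((u0+(w*xx).sum()/w.sum(),v0+(w*yy).sum()/w.sum()))
    return np.array(out)
E
python3 - <<'E'
from h import *
ci=dict(np.load("pics/w1.npz")); im=cv2.imread("pics/w1.png")
c=np.array([(66,264),(155,260),(182,259),(272,256),(299,255),(390,251),(88,436),(170,433),(196,433),(279,430),(304,429),(389,426)],float)
uv=(c+.5)/2.1-.5+[190,20]
for z in (.012,.024):
    P=onplane(ci,uv,z)[:,:2]; o,y,s,r=fit2d(PINS,P); print(z,o.round(4),round(y,2),round(s,4),(abs(r).max(0)*1e3).round(1),np.round(r*1e3,1).tolist() if z>.02 else '')
k=(np.array([(208,114)])+.5)/2.1-.5+[190,20]
cs=np.array([np.cos(np.radians(y)),np.sin(np.radians(y))]);M=np.array([cs,[-cs[1],cs[0]]])
print("wheel ctr crop guess jig frame",M@(onplane(ci,k,.052)[0,:2]-o), onplane(ci,k,.052))
# wheel: white circle contour
m=cv2.inRange(im,(150,150,150),(255,255,255));m[:,:]=m; sub=m[20:125,235:345]
cc=max(cv2.findContours(sub,cv2.RETR_EXTERNAL,cv2.CHAIN_APPROX_NONE)[0],key=cv2.contourArea)
print(cv2.minEnclosingCircle(cc),cv2.fitEllipse(cc))
# piece
rgb=im[:,:,::-1].astype(int);b=((rgb[:,:,0]>1.35*rgb[:,:,1])&(rgb[:,:,0]<115)&(rgb[:,:,0]>50)).astype(np.uint8)*255
b[:,:270]=0;b[:,335:]=0;b[:120]=0;b[260:]=0
cc=max(blobs(b,300),key=cv2.contourArea);r=cv2.minAreaRect(cc);bp=onplane(ci,cv2.boxPoints(r),.042)
print("piece jig frame",((bp[:,:2]-o)@M.T).round(4).tolist(),bp.mean(0).round(4))
E
```

```text
0.012 [0.5029 0.3395] 28.8 1.0262 [2.8 3.1] 
0.024 [0.4998 0.339 ] 28.8 0.9956 [0.7 0.7] [[-0.1, 0.7], [-0.2, 0.3], [0.0, -0.0], [0.3, -0.0], [0.5, -0.4], [0.1, -0.4], [-0.7, 0.6], [-0.4, -0.1], [0.0, 0.3], [0.1, -0.2], [0.3, -0.7], [0.0, -0.2]]
wheel ctr crop guess jig frame [-0.13715469 -0.00300668] [[0.38104699 0.2703177  0.052     ]]
((51.488487243652344, 68.91118621826172), 60.91918182373047) ((54.08894729614258, 61.06298065185547), (87.2961654663086, 103.35102844238281), 59.719478607177734)
piece jig frame [[-0.0775, -0.0187], [-0.078, 0.0173], [0.0691, 0.018], [0.07, -0.022]] [0.4969 0.3359 0.042 ]
```

Run:
```python
from h import *
import bench; print([n for n in dir(bench) if not n.startswith('_')], getattr(bench,'grasp_offset',None))
go(.4818,.3286,.018,118.8)
```

```text
['PlanningError', 'camera_info', 'get_obs', 'grasp_offset', 'hand_in', 'snapshot'] 0.0187
t=2.1 p=[0.4567 0.3496 0.2729] yaw=116.7 tilt=0.04 q1=0.54 q6=0.08 w=0.0854 F=[0.4 0.2 0.1] d=[ 0.0251 -0.021  -0.2549]
 turnz units -0.0119 rows>= 0.3  shift no turn [-0.66 -1.5  12.75]  shift after turn [-0.6  -1.53 12.75]
```

Call:
{"name": "send_rows", "arguments": {
  "rows": [
    [0,-0.3,-0.77,0.75,0,0,-0.012],
    [0,-0.3,-0.76,1,0,0,0],
    [0,0,0,1,0,0,0],
    [0,0,0,1,0,0,0],
    [0,0,0,1,0,0,0],
    [0,0,0,1,0,0,0],
    [0,0,0,1,0,0,0],
    [0,0,0,1,0,0,0],
    [0,0,0,1,0,0,0],
    [0,0,0,1,0,0,0],
    [0,0,0,1,0,0,0],
    [0,0,0,1,0,0,0],
    [0,0,0,1,0,0,0],
    [0,0,0,0,0,0,0]
  ]
}}

```text
time: 3.32
eef_pos: [0.4784, 0.3265, 0.0142]
ee_rot: [-0.249, 0.968, -0.001, -0.004]
contact_force: [-1.2, -0.1, -0.2]
grip_width: 0.0856
gripper_force: 0.0
```

Call:
{"name": "send_rows", "arguments": {
  "rows": [
    [0.3,0,0,0,0,0,0],
    [1,0,0,0,0,0,0],
    [1,0,0,0,0,0,0],
    [1,0,0,0,0,0,0],
    [1,0,0,0,0,0,0],
    [1,0,0,0,0,0,0],
    [1,0,0,0,0,0,0],
    [1,0,0,0,0,0,0]
  ],
  "force": 60
}}

```text
time: 3.98
eef_pos: [0.4834, 0.3292, 0.0202]
ee_rot: [-0.25, 0.968, 0.0, 0.002]
contact_force: [-0.6, 0.1, 5.9]
grip_width: 0.0366
gripper_force: 63.2
```

Call:
{"name": "send_rows", "arguments": {
  "rows": [
    [1,0,0,-0.3,0,0,0],
    [1,0,0,-0.7,0,0,0],
    [1,0,0,-1,0,0,0],
    [1,0,0,-1,0,0,0],
    [1,0,0,-1,0,0,0],
    [1,0,0,-1,0,0,0],
    [1,0,0,-1,0,0,0],
    [1,0,0,-1,0,0,0],
    [1,0,0,-1,0,0,0],
    [1,0,0,-1,0,0,0],
    [1,0,0,0,0,0,0]
  ]
}}

```text
time: 4.9
eef_pos: [0.4839, 0.3295, 0.2028]
ee_rot: [-0.25, 0.968, 0.001, 0.004]
contact_force: [0.5, -0.7, -0.5]
grip_width: 0.0368
gripper_force: 62.3
```

Run:
```python
from h import *
go(.60,-.20,.2,180+0)
```

```text
t=4.9 p=[0.4839 0.3295 0.2028] yaw=119.0 tilt=0.42 q1=0.49 q6=-0.02 w=0.0368 F=[ 0.5 -0.7 -0.5] d=[ 0.1161 -0.5295 -0.0028]
 turnz units -0.339 rows>= 8.6  shift no turn [  7.75 -25.97   0.09]  shift after turn [26.48 -5.81 -0.05]
```

Call:
{"name": "send_rows", "arguments": {
  "rows": [
    [1,0.3,-0.6,0,0,0,0],
    [1,0.3,-1,0,0,0,0],
    [1,0.3,-1,0,0,0,0],
    [1,0.3,-1,0,0,0,0],
    [1,0.3,-1,0,0,0,0],
    [1,0.3,-1,0,0,0,0],
    [1,0.3,-1,0,0,0,0],
    [1,0.3,-1,0,0,0,0],
    [1,0.3,-1,0,0,0,0],
    [1,0.3,-1,0,0,0,0],
    [1,0.3,-1,0,0,0,0],
    [1,0.3,-1,0,0,0,0],
    [1,0.3,-1,0,0,0,0],
    [1,0.3,-1,0,0,0,0],
    [1,0.3,-1,0,0,0,0],
    [1,0.3,-1,0,0,0,0],
    [1,0.3,-1,0,0,0,0],
    [1,0.3,-1,0,0,0,0],
    [1,0.3,-1,0,0,0,0],
    [1,0.3,-1,0,0,0,0]
  ]
}}

```text
time: 6.57
eef_pos: [0.5646, -0.074, 0.1958]
ee_rot: [-0.25, 0.968, 0.001, -0.002]
contact_force: [0.9, -0.6, -1.8]
grip_width: 0.0372
gripper_force: 62.3
```

Call:
{"name": "send_rows", "arguments": {
  "rows": [
    [1,0.3,-1,0,0,0,0],
    [1,0.3,-1,0,0,0,0],
    [1,0.3,-1,0,0,0,0],
    [1,0.3,-1,0,0,0,0],
    [1,0.3,-1,0,0,0,0],
    [1,0.3,-0.5,0,0,0,0],
    [1,0,0,0,0,0,-0.0377],
    [1,0,0,0,0,0,-0.0377],
    [1,0,0,0,0,0,-0.0377],
    [1,0,0,0,0,0,-0.0377],
    [1,0,0,0,0,0,-0.0377],
    [1,0,0,0,0,0,-0.0377],
    [1,0,0,0,0,0,-0.0377],
    [1,0,0,0,0,0,-0.0377],
    [1,0,0,0,0,0,-0.0377],
    [1,0,0,0,0,0,0],
    [1,0,0,0,0,0,0]
  ]
}}

```text
time: 7.98
eef_pos: [0.5872, -0.186, 0.197]
ee_rot: [-0.706, 0.708, 0.001, -0.001]
contact_force: [-0.7, 0.1, -0.8]
grip_width: 0.0372
gripper_force: 62.4
```

Run:
```python
from h import *
go(.635,-.278,.2,180)
ci,im=wrist(); cv2.imwrite("pics/w2.png",im[:,:,::-1]); np.savez("pics/w2.npz",**ci)
```

```text
t=8.0 p=[ 0.5872 -0.186   0.197 ] yaw=179.9 tilt=0.15 q1=-0.41 q6=-1.98 w=0.0372 F=[-0.7  0.1 -0.8] d=[ 0.0478 -0.092   0.003 ]
 turnz units -0.0007 rows>= 0.0  shift no turn [ 4.59 -2.4  -0.16]  shift after turn [ 4.6  -2.39 -0.16]
```

View pics/w2.png

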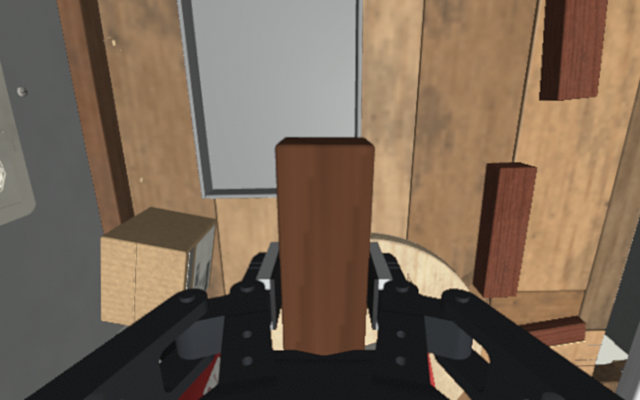

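Run:
```python
from h import *
ci=dict(np.load("pics/w2.npz"))
n=["L0","L1","R0","R1"]
P=onplane(ci,[(179,0),(202,190),(361,5),(363,130),(204,198),(274,196)],.03); print(P.round(4))
print("top-end piece", onplane(ci,[(276,140),(373,140)],.21).round(3))
t=onplane(camera_info("top"),[(190+527/2.75,125+57/2.75),(190+680/2.75,125+53/2.75),(190+683/2.75,125+170/2.75),(190+531/2.75,125+173/2.75)],.03);print(t.round(3),t.mean(0))
```

```text
[[ 0.7107 -0.3444  0.03  ]
 [ 0.7085 -0.1759  0.03  ]
 [ 0.5547 -0.3398  0.03  ]
 [ 0.5497 -0.2342  0.03  ]
 [ 0.7074 -0.1676  0.03  ]
 [ 0.6368 -0.1695  0.03  ]]
top-end piece [[ 0.606 -0.244  0.21 ]
 [ 0.568 -0.244  0.21 ]]
[[ 0.705 -0.169  0.03 ]
 [ 0.71  -0.379  0.03 ]
 [ 0.548 -0.373  0.03 ]
 [ 0.545 -0.169  0.03 ]] [ 0.62723921 -0.27218674  0.03      ]
```

Call:
{"name": "send_rows", "arguments": {
  "rows": [
    [1,0.85,-0.35,0,0,0,0.008],
    [1,0.85,-0.35,0,0,0,0],
    [1,0.85,-0.35,0,0,0,0],
    [1,0.85,-0.35,0,0,0,0],
    [1,0.85,-0.35,0,0,0,0],
    [1,0.85,-0.35,0,0,0,0],
    [1,0,0,1,0,0,0],
    [1,0,0,1,0,0,0],
    [1,0,0,1,0,0,0],
    [1,0,0,1,0,0,0],
    [1,0,0,1,0,0,0],
    [1,0,0,1,0,0,0],
    [1,0,0,1,0,0,0],
    [1,0,0,1,0,0,0],
    [1,0,0,0.5,0,0,0],
    [1,0,0,0.3,0,0,0],
    [1,0,0,0.3,0,0,0],
    [1,0,0,0,0,0,0],
    [1,0,0,0,0,0,0]
  ]
}}

```text
time: 9.62
eef_pos: [0.6289, -0.2895, 0.017]
ee_rot: [-0.698, 0.716, -0.001, 0.0]
contact_force: [0.4, -0.1, -1.4]
grip_width: 0.0366
gripper_force: 62.3
```

Lower slightly until contact, release gently, raise.

Call:
{"name": "send_rows", "arguments": {
  "rows": [
    [1,0,0,0.15,0,0,0],
    [1,0,0,0.1,0,0,0],
    [1,0,0,0,0,0,0]
  ]
}}

```text
time: 9.87
eef_pos: [0.6294, -0.2898, 0.0125]
ee_rot: [-0.698, 0.716, -0.001, 0.0]
contact_force: [1.1, -1.3, 0.1]
grip_width: 0.037
gripper_force: 62.5
```

Call:
{"name": "send_rows", "arguments": {
  "rows": [
    [0.5,0,0,0,0,0,0],
    [0.3,0,0,0,0,0,0],
    [0.2,0,0,0,0,0,0],
    [0.2,0,0,0,0,0,0],
    [0.2,0,0,0,0,0,0],
    [0.2,0,0,-0.5,0,0,0],
    [0,0,0,-1,0,0,0],
    [0,0,0,-1,0,0,0],
    [0,0,0,-1,0,0,0],
    [0,0,0,-1,0,0,0],
    [0,0,0,-1,0,0,0],
    [0,0,0,-1,0,0,0],
    [0,0,0,-1,0,0,0],
    [0,0,0,-1,0,0,0],
    [0,0,0,-1,0,0,0],
    [0,0,0,-1,0,0,0],
    [0,0,0,0,0,0,0]
  ]
}}

```text
time: 11.28
eef_pos: [0.6309, -0.2906, 0.2277]
ee_rot: [-0.698, 0.716, -0.005, 0.001]
contact_force: [0.8, -0.8, 0.1]
grip_width: 0.0855
gripper_force: 0.0
```

```bash
cat >> h.py <<'E'
def wood(im,ci,z,amin=800,lim=None):
    a=im.astype(int);b=((a[:,:,0]>1.4*a[:,:,1])&(a[:,:,0]<125)&(a[:,:,0]>45)&(a[:,:,1]>1.05*a[:,:,2])).astype(np.uint8)*255
    for c in blobs(b,amin):
        r=cv2.minAreaRect(c);bp=onplane(ci,cv2.boxPoints(r),z)[:,:2]
        e=[np.linalg.norm(bp[1]-bp[0]),np.linalg.norm(bp[2]-bp[1])];v=(bp[1]-bp[0]) if e[0]>e[1] else bp[2]-bp[1]
        print("wood px",np.round(r[0]),"ctr",bp.mean(0).round(4),"L,W",round(max(e),4),round(min(e),4),"yaw",round(np.degrees(np.arctan2(v[1],v[0]))%180,1))
E
python3 - <<'E'
from h import *
go(.45,-.35,.25,None)
ci,im=wrist(); cv2.imwrite("pics/w3.png",im[:,:,::-1]); np.savez("pics/w3.npz",**ci)
wood(im,ci,.034)
E
```

```text
t=11.3 p=[ 0.6309 -0.2906  0.2277] yaw=178.6 tilt=0.54 q1=-0.52 q6=-2.07 w=0.0855 F=[ 0.8 -0.8  0.1] d=[-0.1809 -0.0594  0.0223]
 turnz units 0.0 rows>= 0.0  shift no turn [ 3.19  8.96 -1.17]  shift after turn [ 3.19  8.96 -1.17]
wood px [525. 282.] ctr [ 0.3969 -0.1547] L,W 0.098 0.0382 yaw 91.4
wood px [328. 186.] ctr [ 0.629  -0.2744] L,W 0.1448 0.0337 yaw 89.6
wood px [586. 121.] ctr [ 0.3605 -0.3377] L,W 0.1491 0.0381 yaw 96.0
```

View pics/w3.png

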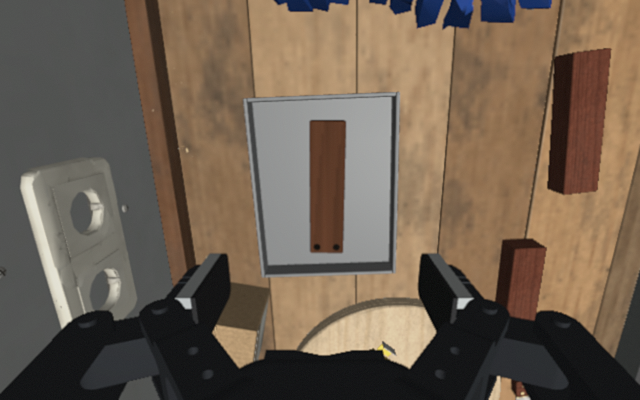

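Call:
{"name": "send_rows", "arguments": {
  "rows": [
    [0,0.22,0.95,0.1,0,0,0],
    [0,0.22,0.95,0.1,0,0,0],
    [0,0.22,0.95,0.1,0,0,0],
    [0,0.22,0.95,0.1,0,0,0],
    [0,0.22,0.95,0.1,0,0,0],
    [0,0.22,0.95,0.1,0,0,0],
    [0,0.22,0.95,0.1,0,0,0],
    [0,0.22,0.95,0.1,0,0,0],
    [0,0.22,0.95,0.1,0,0,0],
    [0,0.22,0.95,0.1,0,0,0],
    [0,0.22,0.95,0.1,0,0,0],
    [0,0.22,0.95,0.1,0,0,0],
    [0,0.22,0.95,0.1,0,0,0],
    [0,0.22,0.95,0.1,0,0,0],
    [0,0,0,0,0,0,-0.02],
    [0,0,0,0,0,0,-0.02],
    [0,0,0,0,0,0,0],
    [0,0,0,0,0,0,0]
  ]
}}

```text
time: 12.83
eef_pos: [0.3605, -0.3438, 0.1925]
ee_rot: [0.741, -0.671, -0.001, -0.0]
contact_force: [-0.1, 0.1, 0.8]
grip_width: 0.0854
gripper_force: 0.0
```

Run:
```python
from h import *
go(.356,-.349,.02,186)
ci,im=wrist(); cv2.imwrite("pics/w4.png",im[:,:,::-1]); np.savez("pics/w4.npz",**ci)
wood(im,ci,.03)
```

```text
t=12.8 p=[ 0.3605 -0.3438  0.1925] yaw=-174.3 tilt=0.08 q1=-0.89 q6=-2.56 w=0.0854 F=[-0.1  0.1  0.8] d=[-0.0045 -0.0052 -0.1725]
 turnz units -0.0016 rows>= 0.0  shift no turn [0.25 0.24 8.63]  shift after turn [0.25 0.24 8.63]
wood px [280. 328.] ctr [ 0.3927 -0.1679] L,W 0.066 0.0374 yaw 94.3
wood px [ 53. 218.] ctr [ 0.6326 -0.272 ] L,W 0.1539 0.0386 yaw 88.5
wood px [326. 182.] ctr [ 0.3578 -0.3375] L,W 0.1461 0.0367 yaw 96.8
```

View pics/w4.png

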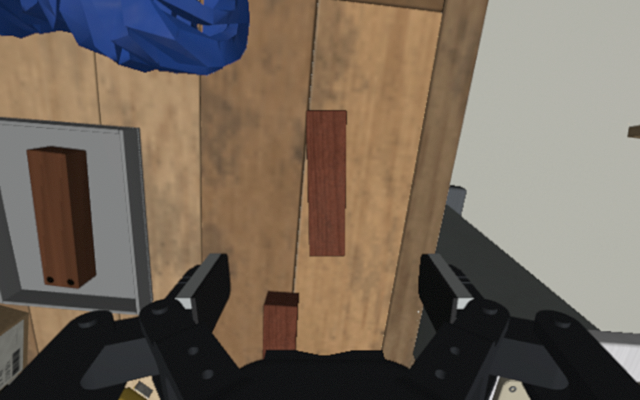

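Call:
{"name": "send_rows", "arguments": {
  "rows": [
    [0,0.27,0.1,0.5,0,0,-0.006],
    [0,0,0,1,0,0,0],
    [0,0,0,1,0,0,0],
    [0,0,0,1,0,0,0],
    [0,0,0,1,0,0,0],
    [0,0,0,1,0,0,0],
    [0,0,0,1,0,0,0],
    [0,0,0,1,0,0,0],
    [0,0,0,0.9,0,0,0],
    [0,0,0,0.5,0,0,0],
    [0,0,0,0,0,0,0],
    [0.3,0,0,0,0,0,0],
    [1,0,0,0,0,0,0],
    [1,0,0,0,0,0,0],
    [1,0,0,0,0,0,0],
    [1,0,0,0,0,0,0],
    [1,0,0,0,0,0,0],
    [1,0,0,0,0,0,0],
    [1,0,0,0,0,0,0],
    [1,0,0,0,0,0,0]
  ],
  "force": 60
}}

```text
time: 14.55
eef_pos: [0.3605, -0.3512, 0.0168]
ee_rot: [0.748, -0.663, 0.002, 0.0]
contact_force: [-0.7, 0.9, 6.4]
grip_width: 0.0361
gripper_force: 61.9
```

Run:
```python
from h import *
go(.356,-.349,.22,186)
```

```text
t=14.6 p=[ 0.3605 -0.3512  0.0168] yaw=-173.1 tilt=0.18 q1=-0.90 q6=-2.59 w=0.0361 F=[-0.7  0.9  6.4] d=[-0.0045  0.0022  0.2032]
 turnz units 0.0049 rows>= 0.1  shift no turn [ -0.11   0.2  -10.16]  shift after turn [ -0.11   0.2  -10.16]
```

Call:
{"name": "send_rows", "arguments": {
  "rows": [
    [1,0,0,-0.3,0,0,0],
    [1,0,0,-0.7,0,0,0],
    [1,0,0,-1,0,0,0],
    [1,0,0,-1,0,0,0],
    [1,0,0,-1,0,0,0],
    [1,0,0,-1,0,0,0],
    [1,0,0,-1,0,0,0],
    [1,0,0,-1,0,0,0],
    [1,0,0,-1,0,0,0],
    [1,0,0,-1,0,0,0],
    [1,0,0,-1,0,0,0],
    [1,-0.9,-0.35,0,0,0,0],
    [1,-1,-0.385,0,0,0,0],
    [1,-1,-0.385,0,0,0,0],
    [1,-1,-0.385,0,0,0,0],
    [1,-1,-0.385,0,0,0,0],
    [1,-1,-0.385,0,0,0,0],
    [1,-1,-0.385,0,0,0,0],
    [1,-1,-0.385,0,0,0,0],
    [1,-1,-0.385,0,0,0,0]
  ]
}}

```text
time: 16.22
eef_pos: [0.4057, -0.1635, 0.2151]
ee_rot: [0.748, -0.663, -0.0, 0.0]
contact_force: [-0.5, -0.7, -1.8]
grip_width: 0.0364
gripper_force: 61.1
```

Call:
{"name": "send_rows", "arguments": {
  "rows": [
    [1,-1,-0.385,0,0,0,0],
    [1,-1,-0.385,0,0,0,0],
    [1,-1,-0.385,0,0,0,0],
    [1,-1,-0.385,0,0,0,0],
    [1,-1,-0.385,0,0,0,0],
    [1,-1,-0.385,0,0,0,0],
    [1,-1,-0.385,0,0,0,0],
    [1,-1,-0.385,0,0,0,0],
    [1,-1,-0.385,0,0,0,0],
    [1,-1,-0.385,0,0,0,0],
    [1,-1,-0.385,0,0,0,0],
    [1,-1,-0.385,0,0,0,0],
    [1,-1,-0.385,0,0,0,0],
    [1,-1,-0.385,0,0,0,0],
    [1,-1,-0.385,0,0,0,0],
    [1,-1,-0.385,0,0,0,0],
    [1,-1,-0.385,0,0,0,0],
    [1,-1,-0.385,0,0,0,0],
    [1,0,0,0,0,0,0.0378],
    [1,0,0,0,0,0,0.0378]
  ]
}}

```text
time: 17.88
eef_pos: [0.5002, 0.2101, 0.2149]
ee_rot: [-0.663, 0.749, 0.0, -0.001]
contact_force: [-0.9, 0.8, -1.8]
grip_width: 0.0363
gripper_force: 61.0
```

Call:
{"name": "send_rows", "arguments": {
  "rows": [
    [1,0,0,0,0,0,0.0378],
    [1,0,0,0,0,0,0.0378],
    [1,0,0,0,0,0,0.0378],
    [1,0,0,0,0,0,0.0378],
    [1,0,0,0,0,0,0.0378],
    [1,0,0,0,0,0,0.0378],
    [1,0,0,0,0,0,0.0378],
    [1,0,0,0,0,0,0.0378],
    [1,0,0,0,0,0,0],
    [1,0,0,0,0,0,0]
  ]
}}

```text
time: 18.72
eef_pos: [0.5001, 0.2089, 0.2151]
ee_rot: [-0.251, 0.968, 0.0, -0.001]
contact_force: [-0.3, 0.1, -1.6]
grip_width: 0.0362
gripper_force: 61.0
```

Run:
```python
from h import *
go(.5173,.2708,.09,118.8)
ci,im=wrist(); cv2.imwrite("pics/w5.png",im[:,:,::-1]); np.savez("pics/w5.npz",**ci)
```

```text
t=18.7 p=[0.5001 0.2089 0.2151] yaw=119.0 tilt=0.06 q1=0.28 q6=-0.23 w=0.0362 F=[-0.3  0.1 -1.6] d=[ 0.0172  0.0619 -0.1251]
 turnz units 0.0012 rows>= 0.0  shift no turn [-2.26  2.29  6.25]  shift after turn [-2.25  2.3   6.25]
```

View pics/w5.png

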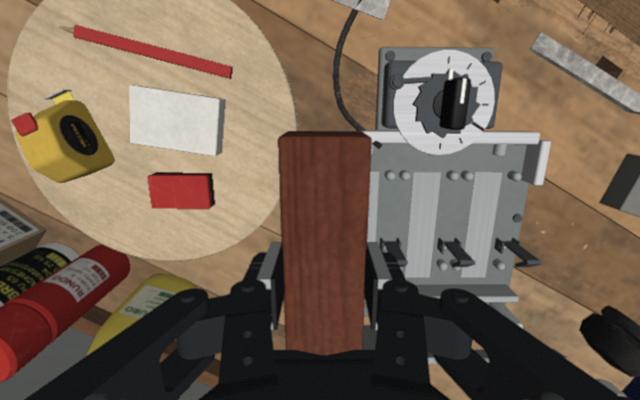

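Run:
```python
from h import *
ci=dict(np.load("pics/w5.npz")); im=cv2.imread("pics/w5.png");g=cv2.cvtColor(im,cv2.COLOR_BGR2GRAY)
a=np.radians(28.8);M=np.array([[np.cos(a),-np.sin(a)],[np.sin(a),np.cos(a)]]);o=np.array([.5003,.3391])
W=o+PINS@M.T; uv=proj(ci,np.c_[W,np.full(12,.023)])
idx=[1,2,3,4,8,9,10]
print(uv.round(1).tolist())
r=refine(g,uv,5); print((r-uv).round(1).tolist())
for ids in ([1,2,3,4],[1,2,3,4,8,9]):
    P=onplane(ci,r[ids],.023)[:,:2];oo,y,s,res=fit2d(PINS[ids],P);print(oo.round(4),round(y,2),round(s,4),(res*1e3).round(1).tolist())
T=np.array([.5001,.2089]);tx=np.array([np.cos(np.radians(209)),np.sin(np.radians(209))])
for px in [(281,142),(368,142)]: print("end along tool x",(onplane(ci,[px],.229)[0,:2]-T)@tx)
z=10;c=cv2.resize(im[150:300,360:540],None,fx=3,fy=3,interpolation=cv2.INTER_CUBIC)
for u,v in (uv-[360,150])*3: cv2.circle(c,(int(u),int(v)),3,(0,0,255),-1)
cv2.imwrite("pics/w5c.png",c)
```

```text
[[342.3, 175.7], [391.2, 175.9], [406.2, 176.0], [454.7, 176.3], [469.6, 176.3], [517.6, 176.6], [340.4, 266.3], [385.3, 266.4], [399.1, 266.5], [443.7, 266.5], [457.4, 266.5], [501.6, 266.5]]
[[0.9, 1.1], [0.2, -0.3], [0.3, -0.3], [0.4, -0.4], [0.7, -0.4], [0.3, -0.4], [-3.7, 0.3], [-1.6, -0.2], [2.5, 0.4], [0.2, 0.0], [0.5, 1.9], [0.4, -0.2]]
[0.4997 0.3394] 28.92 1.004 [[0.1, -0.1], [0.0, -0.1], [0.0, -0.0], [-0.1, 0.2]]
[0.4997 0.3399] 29.32 1.002 [[-0.3, -0.5], [-0.3, -0.3], [0.0, -0.1], [-0.0, 0.2], [-0.4, 1.5], [1.0, -0.8]]
end along tool x 0.057131325800676314
end along tool x 0.0571548017066626
```

View pics/w5c.png

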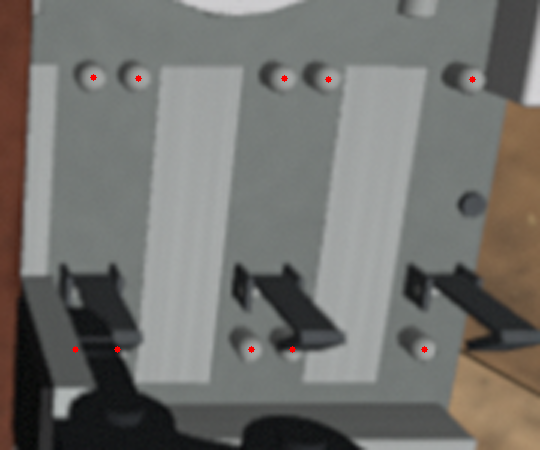

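Call:
{"name": "send_rows", "arguments": {
  "rows": [
    [1,-0.7,0.8,0,0,0,0],
    [1,-0.8,0.8,0,0,0,0],
    [1,-0.67,0.7,0,0,0,0],
    [1,0,0,1,0,0,0],
    [1,0,0,1,0,0,0],
    [1,0,0,1,0,0,0],
    [1,0,0,1,0,0,0],
    [1,0,0,1,0,0,0],
    [1,0,0,1,0,0,0],
    [1,0,0,1,0,0,0],
    [1,0,0,0.7,0,0,0],
    [1,0,0,0,0,0,0],
    [1,0,0,0,0,0,0]
  ]
}}

```text
time: 19.85
eef_pos: [0.5156, 0.2699, 0.0605]
ee_rot: [-0.25, 0.968, -0.0, -0.001]
contact_force: [1.0, 0.2, -0.7]
grip_width: 0.0362
gripper_force: 61.0
```

Run:
```python
from h import *
go(.5157,.2702,.0288,118.8)
```

```text
t=19.9 p=[0.5156 0.2699 0.0605] yaw=118.9 tilt=0.15 q1=0.37 q6=-0.13 w=0.0362 F=[ 1.   0.2 -0.7] d=[ 0.0001  0.0003 -0.0317]
 turnz units 0.0007 rows>= 0.0  shift no turn [-0.02  0.01  1.58]  shift after turn [-0.02  0.01  1.58]
```

Call:
{"name": "send_rows", "arguments": {
  "rows": [
    [1,0,0,0.4,0,0,0],
    [1,0,0,0.4,0,0,0],
    [1,0,0,0.3,0,0,0],
    [1,0,0,0.25,0,0,0],
    [1,0,0,0.15,0,0,0],
    [1,0,0,0.1,0,0,0],
    [1,0,0,0,0,0,0]
  ]
}}

```text
time: 20.43
eef_pos: [0.5165, 0.2702, 0.0292]
ee_rot: [-0.249, 0.968, -0.0, -0.0]
contact_force: [-1.6, -0.1, -2.3]
grip_width: 0.0364
gripper_force: 61.1
```

Call:
{"name": "send_rows", "arguments": {
  "rows": [
    [1,0,0,0.1,0,0,0],
    [1,0,0,0.1,0,0,0],
    [1,0,0,0.0,0,0,0]
  ]
}}

```text
time: 20.68
eef_pos: [0.5169, 0.2704, 0.0288]
ee_rot: [-0.249, 0.968, -0.0, 0.0]
contact_force: [-7.9, -3.3, 19.3]
grip_width: 0.0364
gripper_force: 63.4
```

Call:
{"name": "send_rows", "arguments": {
  "rows": [
    [0.5,0,0,0,0,0,0],
    [0.4,0,0,0,0,0,0],
    [0.3,0,0,0,0,0,0],
    [0.3,0,0,0,0,0,0],
    [0.3,0,0,0,0,0,0],
    [0.3,0,0,-0.5,0,0,0],
    [0.3,0,0,-1,0,0,0],
    [0.2,0,0,-1,0,0,0],
    [0,0,0,-1,0,0,0],
    [0,0,0,-1,0,0,0],
    [0,0,0,-1,0,0,0],
    [0,0,0,-1,0,0,0],
    [0,0,0,-1,0,0,0],
    [0,0,0,-1,0,0,0],
    [0,0,0,-1,0,0,0],
    [0,0,0,0,0,0,0]
  ]
}}

```text
time: 22.02
eef_pos: [0.5193, 0.2714, 0.2208]
ee_rot: [-0.249, 0.968, 0.001, 0.004]
contact_force: [1.7, 0.7, 1.1]
grip_width: 0.0855
gripper_force: 0.0
```

Run:
```python
from h import *
go(.40,-.15,.22,177)
ci,im=wrist(); cv2.imwrite("pics/w6.png",im[:,:,::-1]); np.savez("pics/w6.npz",**ci)
a=np.radians(28.8);M=np.array([[np.cos(a),-np.sin(a)],[np.sin(a),np.cos(a)]]);o=np.array([.5,.3392])
wood(im,ci,.042); print("nest3 ctr",o+M@[0,-.068])
im=snapshot("top");wood(im,camera_info("top"),.03,150)
```

```text
t=22.0 p=[0.5193 0.2714 0.2208] yaw=118.8 tilt=0.50 q1=0.37 q6=-0.13 w=0.0855 F=[1.7 0.7 1.1] d=[-0.1193 -0.4214 -0.0008]
 turnz units -0.3231 rows>= 8.2  shift no turn [ 15.39 -15.58  -0.08]  shift after turn [21.35  4.86 -0.15]
wood px [324. 182.] ctr [0.5286 0.2774] L,W 0.1465 0.0358 yaw 29.9
nest3 ctr [0.53275925 0.27961115]
wood px [372. 230.] ctr [ 0.3912 -0.1253] L,W 0.1486 0.0378 yaw 91.7
wood px [411. 166.] ctr [ 0.6278 -0.2735] L,W 0.1463 0.0365 yaw 87.5
```

Call:
{"name": "send_rows", "arguments": {
  "rows": [
    [0,0.97,-0.925,0,0,0,0],
    [0,0.97,-0.925,0,0,0,0],
    [0,0.97,-0.925,0,0,0,0],
    [0,0.97,-0.925,0,0,0,0],
    [0,0.97,-0.925,0,0,0,0],
    [0,0.97,-0.925,0,0,0,0],
    [0,0.97,-0.925,0,0,0,0],
    [0,0.97,-0.925,0,0,0,0],
    [0,0.97,-0.925,0,0,0,0],
    [0,0.97,-0.925,0,0,0,0],
    [0,0.97,-0.925,0,0,0,0],
    [0,0.97,-0.925,0,0,0,0],
    [0,0.97,-0.925,0,0,0,0],
    [0,0.97,-0.925,0,0,0,0],
    [0,0.97,-0.925,0,0,0,0],
    [0,0.97,-0.925,0,0,0,0],
    [0,0,0,0,0,0,-0.0389],
    [0,0,0,0,0,0,-0.0389],
    [0,0,0,0,0,0,-0.0389],
    [0,0,0,0,0,0,-0.0389]
  ]
}}

```text
time: 23.78
eef_pos: [0.3862, -0.1385, 0.2137]
ee_rot: [-0.478, 0.878, 0.001, -0.001]
contact_force: [-0.6, -0.5, -0.0]
grip_width: 0.0855
gripper_force: 0.0
```

Call:
{"name": "send_rows", "arguments": {
  "rows": [
    [0,0,0,0,0,0,-0.0389],
    [0,0,0,0,0,0,-0.0389],
    [0,0,0,0,0,0,-0.0389],
    [0,0,0,0,0,0,-0.0389],
    [0,0,0,0,0,0,-0.0389],
    [0,0,0,0,0,0,0],
    [0,0,0,0,0,0,0]
  ]
}}

```text
time: 24.37
eef_pos: [0.3866, -0.1383, 0.2141]
ee_rot: [0.717, -0.697, -0.001, 0.0]
contact_force: [-0.6, -0.4, -1.4]
grip_width: 0.0855
gripper_force: 0.0
```

Run:
```python
from h import *
go(.391,-.138,.016,182)
ci,im=wrist(); cv2.imwrite("pics/w7.png",im[:,:,::-1]); np.savez("pics/w7.npz",**ci)
wood(im,ci,.03,500)
```

```text
t=24.4 p=[ 0.3866 -0.1383  0.2141] yaw=-178.3 tilt=0.14 q1=-0.50 q6=-2.10 w=0.0855 F=[-0.6 -0.4 -1.4] d=[ 0.0044  0.0003 -0.1981]
 turnz units -0.0017 rows>= 0.0  shift no turn [ 0.   -0.24  9.91]  shift after turn [ 0.01 -0.24  9.91]
wood px [376. 298.] ctr [0.3214 0.0063] L,W 0.0989 0.0263 yaw 10.2
wood px [318. 184.] ctr [ 0.3926 -0.125 ] L,W 0.147 0.0365 yaw 92.3
wood px [68. 54.] ctr [ 0.6329 -0.2477] L,W 0.0993 0.0381 yaw 88.5
```

Call:
{"name": "send_rows", "arguments": {
  "rows": [
    [0,-0.05,-0.33,0.9,0,0,-0.003],
    [0,0,0,1,0,0,0],
    [0,0,0,1,0,0,0],
    [0,0,0,1,0,0,0],
    [0,0,0,1,0,0,0],
    [0,0,0,1,0,0,0],
    [0,0,0,1,0,0,0],
    [0,0,0,1,0,0,0],
    [0,0,0,1,0,0,0],
    [0,0,0,0.7,0,0,0],
    [0,0,0,0.3,0,0,0],
    [0.3,0,0,0,0,0,0],
    [1,0,0,0,0,0,0],
    [1,0,0,0,0,0,0],
    [1,0,0,0,0,0,0],
    [1,0,0,0,0,0,0],
    [1,0,0,0,0,0,0],
    [1,0,0,0,0,0,0],
    [1,0,0,0,0,0,0],
    [1,0,0,0,0,0,0]
  ]
}}

```text
time: 26.08
eef_pos: [0.3955, -0.1383, 0.0187]
ee_rot: [0.722, -0.692, 0.001, -0.0]
contact_force: [-0.2, 0.6, 6.5]
grip_width: 0.0361
gripper_force: 61.2
```

Call:
{"name": "send_rows", "arguments": {
  "rows": [
    [1,0,0,-0.3,0,0,0],
    [1,0,0,-0.7,0,0,0],
    [1,0,0,-1,0,0,0],
    [1,0,0,-1,0,0,0],
    [1,0,0,-1,0,0,0],
    [1,0,0,-1,0,0,0],
    [1,0,0,-1,0,0,0],
    [1,0,0,-1,0,0,0],
    [1,0,0,-1,0,0,0],
    [1,0,0,-1,0,0,0],
    [1,0,0,-1,0,0,0],
    [1,0,0,0,0,0,0]
  ]
}}

```text
time: 27.08
eef_pos: [0.3962, -0.1386, 0.2214]
ee_rot: [0.722, -0.692, 0.004, -0.001]
contact_force: [0.8, -0.6, -1.3]
grip_width: 0.0362
gripper_force: 60.4
```

Run:
```python
from h import *
a=np.radians(28.8);M=np.array([[np.cos(a),-np.sin(a)],[np.sin(a),np.cos(a)]]);o=np.array([.5,.3392])
t=o+M@[-.0195,.068];print(t)
go(*t,.22,118.8)
```

```text
[0.45015277 0.38939466]
t=27.1 p=[ 0.3962 -0.1386  0.2214] yaw=-177.6 tilt=0.42 q1=-0.49 q6=-2.10 w=0.0362 F=[ 0.8 -0.6 -1.3] d=[ 0.0539  0.528  -0.0014]
 turnz units 0.3534 rows>= 9.0  shift no turn [-26.26  -3.8   -0.  ]  shift after turn [-15.08  21.84  -0.13]
```

Call:
{"name": "send_rows", "arguments": {
  "rows": [
    [1,-0.97,-0.14,0,0,0,0],
    [1,-0.97,-0.14,0,0,0,0],
    [1,-0.97,-0.14,0,0,0,0],
    [1,-0.97,-0.14,0,0,0,0],
    [1,-0.97,-0.14,0,0,0,0],
    [1,-0.97,-0.14,0,0,0,0],
    [1,-0.97,-0.14,0,0,0,0],
    [1,-0.97,-0.14,0,0,0,0],
    [1,-0.97,-0.14,0,0,0,0],
    [1,-0.97,-0.14,0,0,0,0],
    [1,-0.97,-0.14,0,0,0,0],
    [1,-0.97,-0.14,0,0,0,0],
    [1,-0.97,-0.14,0,0,0,0],
    [1,-0.97,-0.14,0,0,0,0],
    [1,-0.97,-0.14,0,0,0,0],
    [1,-0.97,-0.14,0,0,0,0],
    [1,-0.97,-0.14,0,0,0,0],
    [1,-0.97,-0.14,0,0,0,0],
    [1,-0.97,-0.14,0,0,0,0],
    [1,-0.97,-0.14,0,0,0,0]
  ]
}}

```text
time: 28.75
eef_pos: [0.4326, 0.253, 0.2158]
ee_rot: [0.722, -0.692, -0.0, 0.001]
contact_force: [0.0, 0.1, -0.6]
grip_width: 0.0366
gripper_force: 60.4
```

Call:
{"name": "send_rows", "arguments": {
  "rows": [
    [1,-0.97,-0.14,0,0,0,0],
    [1,-0.97,-0.14,0,0,0,0],
    [1,-0.97,-0.14,0,0,0,0],
    [1,-0.97,-0.14,0,0,0,0],
    [1,-0.97,-0.14,0,0,0,0],
    [1,-0.97,-0.14,0,0,0,0],
    [1,-0.97,-0.14,0,0,0,0],
    [1,0,0,0,0,0,0.0393],
    [1,0,0,0,0,0,0.0393],
    [1,0,0,0,0,0,0.0393],
    [1,0,0,0,0,0,0.0393],
    [1,0,0,0,0,0,0.0393],
    [1,0,0,0,0,0,0.0393],
    [1,0,0,0,0,0,0.0393],
    [1,0,0,0,0,0,0.0393],
    [1,0,0,0,0,0,0.0393],
    [1,0,0,0,0,0,0],
    [1,0,0,0,0,0,0]
  ]
}}

```text
time: 30.25
eef_pos: [0.4469, 0.3885, 0.216]
ee_rot: [-0.25, 0.968, -0.0, -0.001]
contact_force: [-0.2, -0.0, -1.8]
grip_width: 0.0361
gripper_force: 60.4
```

Run:
```python
from h import *
go(.45015,.3894,.06,118.8)
o,p,R=tool();ci,im=wrist(); cv2.imwrite("pics/w8.png",im[:,:,::-1])
# end of held blank along tool x
a=im.astype(int);b=((a[:,:,0]>1.4*a[:,:,1])&(a[:,:,0]<135)&(a[:,:,0]>45)&(a[:,:,1]>1.05*a[:,:,2])); col=b[:, 320]; v=np.where(col)[0]
print("first rows wood at col 320",v[:3],[v[i+1] for i in range(len(v)-1) if v[i+1]-v[i]>3])
for vv in (v[0],v[0]+5): print((onplane(ci,[(322,vv)],p[2]+.0125)[0]-p)@R[:,0])
```

```text
t=30.2 p=[0.4469 0.3885 0.216 ] yaw=118.9 tilt=0.12 q1=0.61 q6=0.10 w=0.0361 F=[-0.2 -0.  -1.8] d=[ 0.0033  0.0009 -0.156 ]
 turnz units 0.0006 rows>= 0.0  shift no turn [-0.18 -0.04  7.8 ]  shift after turn [-0.18 -0.04  7.8 ]
first rows wood at col 320 [131 132 133] []
0.06138718794613232
0.05942323121308251
```

Call:
{"name": "send_rows", "arguments": {
  "rows": [
    [1,-0.18,-0.04,0.8,0,0,0],
    [1,0,0,1,0,0,0],
    [1,0,0,1,0,0,0],
    [1,0,0,1,0,0,0],
    [1,0,0,1,0,0,0],
    [1,0,0,1,0,0,0],
    [1,0,0,1,0,0,0],
    [1,0,0,0.8,0,0,0],
    [1,0,0,0.2,0,0,0],
    [1,0,0,0,0,0,0],
    [1,0,0,0,0,0,0]
  ]
}}

```text
time: 31.22
eef_pos: [0.4514, 0.3902, 0.0616]
ee_rot: [-0.249, 0.969, 0.0, 0.0]
contact_force: [0.2, 0.2, -0.8]
grip_width: 0.036
gripper_force: 60.4
```

Run:
```python
from h import *
go(.45015,.3894,.031,118.8)
```

```text
t=31.2 p=[0.4514 0.3902 0.0616] yaw=118.8 tilt=0.01 q1=0.60 q6=0.10 w=0.0360 F=[ 0.2  0.2 -0.8] d=[-0.0012 -0.0008 -0.0306]
 turnz units -0.0 rows>= 0.0  shift no turn [ 0.07 -0.    1.53]  shift after turn [ 0.07 -0.    1.53]
```

Call:
{"name": "send_rows", "arguments": {
  "rows": [
    [1,0.06,0,0.4,0,0,0],
    [1,0,0,0.4,0,0,0],
    [1,0,0,0.3,0,0,0],
    [1,0,0,0.25,0,0,0],
    [1,0,0,0.1,0,0,0],
    [1,0,0,0.08,0,0,0],
    [1,0,0,0.0,0,0,0]
  ]
}}

```text
time: 31.8
eef_pos: [0.45, 0.3893, 0.0308]
ee_rot: [-0.248, 0.969, -0.0, -0.0]
contact_force: [-0.2, 0.2, -2.3]
grip_width: 0.0362
gripper_force: 60.4
```

Call:
{"name": "send_rows", "arguments": {
  "rows": [
    [1,0,0,0.1,0,0,0],
    [1,0,0,0.1,0,0,0],
    [1,0,0,0.0,0,0,0]
  ]
}}

```text
time: 32.05
eef_pos: [0.4502, 0.3895, 0.0306]
ee_rot: [-0.248, 0.969, -0.0, 0.0]
contact_force: [-7.6, -5.5, 22.5]
grip_width: 0.0361
gripper_force: 63.0
```

Call:
{"name": "send_rows", "arguments": {
  "rows": [
    [0.5,0,0,0,0,0,0],
    [0.4,0,0,0,0,0,0],
    [0.3,0,0,0,0,0,0],
    [0.3,0,0,0,0,0,0],
    [0.3,0,0,0,0,0,0],
    [0.3,0,0,-0.5,0,0,0],
    [0.3,0,0,-1,0,0,0],
    [0.3,0,0,-1,0,0,0],
    [0.3,0,0,-1,0,0,0],
    [0.3,0,0,-1,0,0,0],
    [0.3,0,0,-1,0,0,0],
    [0.5,0,0,-1,0,0,0],
    [1,0,0,-1,0,0,0],
    [1,0,0,-1,0,0,0],
    [1,0,0,-1,0,0,0],
    [1,0,0,0,0,0,0]
  ]
}}

```text
time: 33.38
eef_pos: [0.4525, 0.3911, 0.2222]
ee_rot: [-0.248, 0.969, 0.002, 0.004]
contact_force: [1.1, 1.0, -0.5]
grip_width: 0.0004
gripper_force: 0.0
```

Run:
```python
from h import *
a=np.radians(28.8);M=np.array([[np.cos(a),-np.sin(a)],[np.sin(a),np.cos(a)]]);o=np.array([.5,.3392])
ci,im=wrist(); cv2.imwrite("pics/w9.png",im[:,:,::-1]); np.savez("pics/w9.npz",**ci)
wood(im,ci,.042)
for n,y in((1,.068),(3,-.068)): print(n,o+M@[0,y])
for y in (.068,0,-.068):
    t=o+M@[.118,y];print("behind plate",t);go(*t,.13,118.8)
im=snapshot("top");wood(im,camera_info("top"),.03,150)
```

```text
wood px [196. 183.] ctr [0.5269 0.281 ] L,W 0.1486 0.0443 yaw 29.5
wood px [324. 177.] ctr [0.4572 0.3939] L,W 0.1352 0.0359 yaw 29.7
1 [0.46724075 0.39878885]
3 [0.53275925 0.27961115]
behind plate [0.57064494 0.45563579]
t=33.4 p=[0.4518 0.3906 0.22  ] yaw=118.7 tilt=0.35 q1=0.60 q6=0.10 w=-0.0003 F=[ 0.3 -0.7 -0.8] d=[ 0.1189  0.065  -0.09  ]
 turnz units -0.0003 rows>= 0.0  shift no turn [-6.75 -0.01  4.54]  shift after turn [-6.75 -0.02  4.54]
behind plate [0.60340419 0.39604693]
t=33.4 p=[0.4518 0.3906 0.22  ] yaw=118.7 tilt=0.35 q1=0.60 q6=0.10 w=-0.0003 F=[ 0.3 -0.7 -0.8] d=[ 0.1516  0.0055 -0.09  ]
 turnz units -0.0003 rows>= 0.0  shift no turn [-6.75 -3.41  4.54]  shift after turn [-6.75 -3.42  4.54]
behind plate [0.63616344 0.33645808]
t=33.4 p=[0.4518 0.3906 0.22  ] yaw=118.7 tilt=0.35 q1=0.60 q6=0.10 w=-0.0003 F=[ 0.3 -0.7 -0.8] d=[ 0.1844 -0.0541 -0.09  ]
 turnz units -0.0003 rows>= 0.0  shift no turn [-6.76 -6.81  4.54]  shift after turn [-6.75 -6.82  4.54]
wood px [231. 216.] ctr [0.4463 0.3842] L,W 0.11 0.0346 yaw 30.7
wood px [261. 193.] ctr [0.5293 0.2766] L,W 0.1492 0.0369 yaw 28.5
wood px [411. 166.] ctr [ 0.6279 -0.2753] L,W 0.1425 0.0364 yaw 88.0
```

View pics/w9.png

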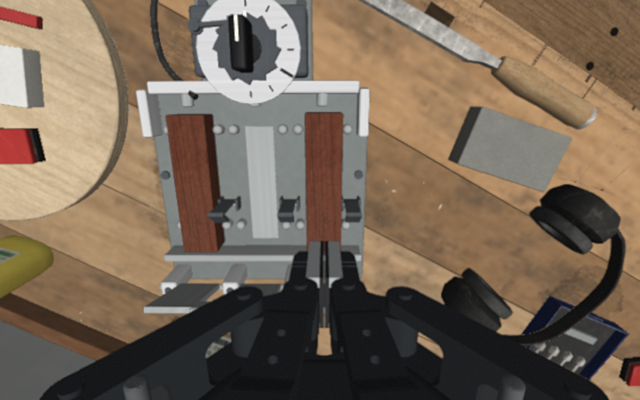

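Call:
{"name": "send_rows", "arguments": {
  "rows": [
    [1,-0.89,0,0,0,0,0],
    [1,-0.89,0,0,0,0,0],
    [1,-0.89,0,0,0,0,0],
    [1,-0.89,0,0,0,0,0],
    [1,-0.89,0,0,0,0,0],
    [1,-0.89,0,0,0,0,0],
    [1,-0.89,0,0,0,0,0],
    [1,-0.89,0,0,0,0,0],
    [1,0,0,0,0,0,0],
    [1,0,0,1,0,0,0],
    [1,0,0,1,0,0,0],
    [1,0,0,1,0,0,0],
    [1,0,0,1,0,0,0],
    [1,0,0,0.9,0,0,0],
    [1,0,0,0.3,0,0,0],
    [1,0,0,0,0,0,0]
  ]
}}

```text
time: 34.82
eef_pos: [0.5721, 0.4561, 0.109]
ee_rot: [-0.248, 0.969, -0.001, -0.004]
contact_force: [-0.2, 0.1, -1.2]
grip_width: -0.0001
gripper_force: 0.0
```

```bash
cat >> h.py <<'E'
JO=np.array([.5,.3392]);ja=np.radians(28.8);JM=np.array([[np.cos(ja),-np.sin(ja)],[np.sin(ja),np.cos(ja)]])
def jig():
    o,p,R=tool(); q=JM.T@(p[:2]-JO)
    print(f"t={o['time']:.2f} jig x,y,z mm",(q*1e3).round(1),round(p[2]*1e3,1),"yaw",round(np.degrees(np.arctan2(R[1,1],R[0,1])),1),"F",o['contact_force'].round(1),"tau",o['torque'].round(2))
E
python3 -c "
from h import *
jig()"
```

```text
t=34.82 jig x,y,z mm [119.5  67.7] 109.0 yaw 118.7 F [-0.2  0.1 -1.2] tau [-0.02  0.02  0.06]
```

Call:
{"name": "send_rows", "arguments": {
  "rows": [
    [1,0.5,0,0,0,0,0],
    [1,0.4,0,0,0,0,0],
    [1,0.3,0,0.03,0,0,0],
    [1,0.3,0,0.07,0,0,0],
    [1,0.55,0,0.35,0,0,0],
    [1,0.5,0,0.45,0,0,0],
    [1,0.35,0,0.52,0,0,0],
    [1,0.4,0,0.6,0,0,0],
    [1,0.25,0,0.48,0,0,0],
    [1,0.2,0,0.3,0,0,0],
    [1,0,0,0.2,0,0,0],
    [1,0,0,0.1,0,0,0],
    [1,0,0,0,0,0,0]
  ]
}}

```text
time: 35.9
eef_pos: [0.509, 0.4218, 0.0505]
ee_rot: [-0.248, 0.969, -0.0, -0.0]
contact_force: [-0.8, 0.2, 2.7]
grip_width: -0.0001
gripper_force: 0.8
```

```bash
python3 -c "
from h import *
jig()"
```

```text
t=35.90 jig x,y,z mm [47.7 68.1] 50.5 yaw 118.7 F [-0.8  0.2  2.7] tau [0.01 0.16 0.01]
```

Call:
{"name": "send_rows", "arguments": {
  "rows": [
    [1,0.1,0,0.1,0,0,0],
    [1,0,0,0.1,0,0,0],
    [1,0,0,0.05,0,0,0],
    [1,0,0,0,0,0,0]
  ]
}}

```text
time: 36.23
eef_pos: [0.5087, 0.4216, 0.0491]
ee_rot: [-0.248, 0.969, 0.0, 0.001]
contact_force: [-2.4, -0.9, 14.1]
grip_width: 0.0002
gripper_force: 7.2
```

Call:
{"name": "send_rows", "arguments": {
  "rows": [
    [1,0,0,-0.5,0,0,0],
    [1,0,0,-1,0,0,0],
    [1,0,0,-1,0,0,0],
    [1,0,0,-1,0,0,0],
    [1,0,0,-1,0,0,0],
    [1,-0.5,-0.8,-1,0,0,0],
    [1,-0.5,-0.8,-1,0,0,0],
    [1,-0.5,-0.8,-0.3,0,0,0],
    [1,-0.9,-0.8,0,0,0,0],
    [1,-0.9,-0.2,0,0,0,0],
    [1,-0.6,0,0,0,0,0],
    [1,0,0,0,0,0,0],
    [1,0,0,0,0,0,0]
  ]
}}

```text
time: 37.32
eef_pos: [0.6083, 0.3984, 0.1809]
ee_rot: [-0.248, 0.969, -0.0, -0.001]
contact_force: [0.7, -1.0, -0.4]
grip_width: 0.0001
gripper_force: 0.0
```

```bash
python3 -c "
from h import *
jig()
ci,im=wrist();cv2.imwrite('pics/w10.png',im[:,:,::-1])"
```

```text
t=37.32 jig x,y,z mm [123.4  -0.3] 180.9 yaw 118.7 F [ 0.7 -1.  -0.4] tau [0.04 0.01 0.04]
```

View pics/w10.png

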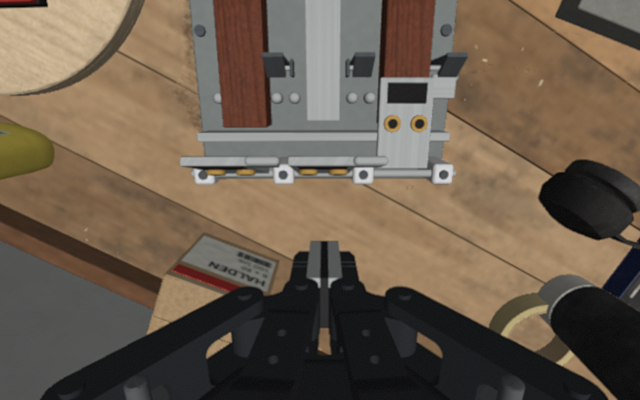

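Call:
{"name": "send_rows", "arguments": {
  "rows": [
    [1,0,0,1,0,0,0],
    [1,0,0,1,0,0,0],
    [1,0,0,1,0,0,0],
    [1,0,0,0.4,0,0,0],
    [1,0.2,0,0,0,0,0],
    [1,0.5,0,0,0,0,0],
    [1,0.4,0,0,0,0,0],
    [1,0.3,0,0.03,0,0,0],
    [1,0.3,0,0.07,0,0,0],
    [1,0.55,0,0.35,0,0,0],
    [1,0.5,0,0.45,0,0,0],
    [1,0.35,0,0.52,0,0,0],
    [1,0.4,0,0.6,0,0,0],
    [1,0.25,0,0.48,0,0,0],
    [1,0.2,0,0.3,0,0,0],
    [1,0.1,0,0.2,0,0,0],
    [1,0,0,0.1,0,0,0],
    [1,0,0,0.1,0,0,0],
    [1,0,0,0.1,0,0,0],
    [1,0,0,0,0,0,0]
  ]
}}

```text
time: 39.03
eef_pos: [0.5376, 0.3599, 0.0492]
ee_rot: [-0.248, 0.969, -0.0, -0.0]
contact_force: [-2.4, -1.8, 8.6]
grip_width: 0.0001
gripper_force: 4.0
```

```bash
python3 -c "
from h import *
jig()"
```

```text
t=39.03 jig x,y,z mm [42.9  0. ] 49.2 yaw 118.7 F [-2.4 -1.8  8.6] tau [-0.26  0.41 -0.01]
```

Same depth as before; press a touch more, then go to plate 3.

Call:
{"name": "send_rows", "arguments": {
  "rows": [
    [1,0,0,0.12,0,0,0],
    [1,0,0,0,0,0,0],
    [1,0,0,-0.6,0,0,0],
    [1,0,0,-1,0,0,0],
    [1,0,0,-1,0,0,0],
    [1,0,0,-1,0,0,0],
    [1,0,0,-1,0,0,0],
    [1,-0.6,-0.8,-1,0,0,0],
    [1,-0.6,-0.8,-1,0,0,0],
    [1,-0.6,-0.8,-0.3,0,0,0],
    [1,-0.9,-0.8,0,0,0,0],
    [1,-0.9,-0.2,0,0,0,0],
    [1,-0.4,0,0,0,0,0],
    [1,0,0,0,0,0,0],
    [1,0,0,0,0,0,0]
  ]
}}

```text
time: 40.28
eef_pos: [0.6394, 0.3387, 0.1824]
ee_rot: [-0.248, 0.969, -0.0, -0.001]
contact_force: [-1.1, -0.2, -0.1]
grip_width: -0.0
gripper_force: 0.0
```

```bash
python3 -c "
from h import *
jig()"
```

```text
t=40.28 jig x,y,z mm [121.9 -67.6] 182.4 yaw 118.8 F [-1.1 -0.2 -0.1] tau [ 0.   -0.01 -0.01]
```

Call:
{"name": "send_rows", "arguments": {
  "rows": [
    [1,0,0,1,0,0,0],
    [1,0,0,1,0,0,0],
    [1,0,0,1,0,0,0],
    [1,0,0,0.47,0,0,0],
    [1,0.1,0,0,0,0,0],
    [1,0.5,0,0,0,0,0],
    [1,0.4,0,0,0,0,0],
    [1,0.3,0,0.03,0,0,0],
    [1,0.3,0,0.07,0,0,0],
    [1,0.55,0,0.35,0,0,0],
    [1,0.5,0,0.45,0,0,0],
    [1,0.35,0,0.52,0,0,0],
    [1,0.4,0,0.6,0,0,0],
    [1,0.25,0,0.48,0,0,0],
    [1,0.2,0,0.3,0,0,0],
    [1,0.1,0,0.2,0,0,0],
    [1,0,0,0.1,0,0,0],
    [1,0,0,0.1,0,0,0],
    [1,0,0,0.2,0,0,0],
    [1,0,0,0,0,0,0]
  ]
}}

```text
time: 41.95
eef_pos: [0.5713, 0.3007, 0.049]
ee_rot: [-0.248, 0.969, -0.0, 0.0]
contact_force: [-4.8, -1.5, 15.0]
grip_width: -0.0002
gripper_force: 7.8
```

```bash
python3 -c "
from h import *
jig()"
```

```text
t=41.95 jig x,y,z mm [ 43.9 -68.1] 49.0 yaw 118.7 F [-4.8 -1.5 15. ] tau [-0.4   1.09  0.06]
```

Call:
{"name": "send_rows", "arguments": {
  "rows": [
    [1,0,0,-0.6,0,0,0],
    [1,0,0,-1,0,0,0],
    [1,0,0,-1,0,0,0],
    [1,0,0,-1,0,0,0],
    [1,0,0,-1,0,0,0],
    [1,0,0,-1,0,0,0],
    [1,0,0,-1,0,0,0],
    [1,0,0,-1,0,0,0],
    [1,0.9,0.5,0,0,0,0],
    [1,0.9,0.5,0,0,0,0],
    [0.5,0.9,0.5,0,0,0,0],
    [0,0.9,0.5,0,0,0,0],
    [0,0.9,0.5,0,0,0,0],
    [0,0.9,0.5,0,0,0,0],
    [0,0.9,0.4,0,0,0,0],
    [0,0,0,0,0,0,0],
    [0,0,0,0,0,0,0]
  ]
}}

```text
time: 43.37
eef_pos: [0.4272, 0.2996, 0.1979]
ee_rot: [-0.249, 0.969, -0.0, -0.0]
contact_force: [1.3, -0.2, -0.8]
grip_width: 0.0834
gripper_force: 0.0
```

Run:
```python
from h import *
jig()
ci,im=wrist();cv2.imwrite('pics/w11.png',im[:,:,::-1]);np.savez("pics/w11.npz",**ci)
im=snapshot("top");wood(im,camera_info("top"),.03,100)
```

```text
t=43.37 jig x,y,z mm [-82.9   0.4] 197.9 yaw 118.8 F [ 1.3 -0.2 -0.8] tau [ 0.03 -0.04  0.02]
wood px [334. 254.] ctr [0.3089 0.0143] L,W 0.0907 0.0242 yaw 9.5
wood px [264. 198.] ctr [0.5117 0.2667] L,W 0.109 0.0363 yaw 28.7
wood px [411. 166.] ctr [ 0.6277 -0.2753] L,W 0.1426 0.0368 yaw 87.4
wood px [ 6. 48.] ctr [1.1647 1.3808] L,W 0.1018 0.0607 yaw 11.0
```

View pics/w11.png

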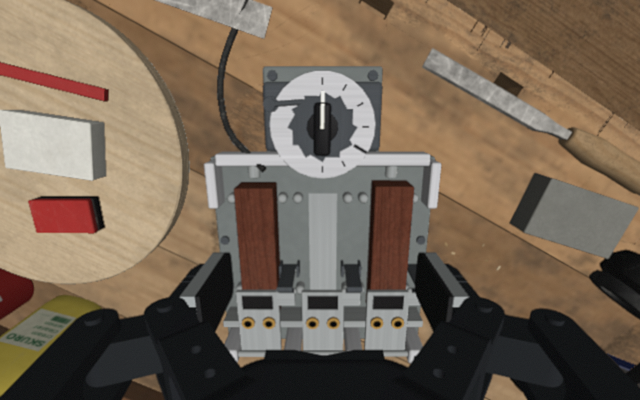

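Run:
```python
from h import *
ci=dict(np.load("pics/w11.npz"));im=cv2.imread("pics/w11.png");g=cv2.cvtColor(im,cv2.COLOR_BGR2GRAY)
f=lambda uv,z:((onplane(ci,uv,z)[:,:2]-JO)@JM*1e3).round(1).tolist()
print(g[85:165:2,322].tolist()); print(g[120,306:340].tolist()); print(g[105,306:340].tolist())
print(f([(322,93),(322,156),(315,110),(329,110)],.082),f([(322,93)],.082))
# white disc
m=cv2.inRange(im,(165,165,165),(255,255,255));m[:68]=0;m[180:]=0;m[:,:265]=0;m[:,385:]=0
m=cv2.morphologyEx(m,cv2.MORPH_OPEN,np.ones((3,3),np.uint8))
cc=max(cv2.findContours(m,cv2.RETR_EXTERNAL,cv2.CHAIN_APPROX_NONE)[0],key=cv2.contourArea).reshape(-1,2)
cc=cc[(cc[:,1]<150)]; e=cv2.fitEllipse(cv2.convexHull(cc.astype(np.int32)));print(e)
for z in (.03,.04,.05):print(z,f([e[0]],z))
```

```text
[188, 198, 193, 231, 236, 237, 238, 239, 227, 150, 243, 237, 238, 238, 237, 237, 237, 238, 238, 237, 237, 240, 107, 39, 40, 41, 39, 41, 37, 39, 37, 36, 34, 34, 30, 32, 74, 74, 134, 198]
[77, 70, 52, 38, 38, 40, 38, 30, 18, 23, 26, 28, 28, 59, 140, 219, 237, 216, 142, 66, 43, 45, 40, 25, 24, 38, 46, 47, 47, 48, 59, 73, 78, 79]
[77, 76, 77, 78, 79, 79, 77, 64, 41, 22, 22, 25, 24, 41, 122, 214, 243, 237, 167, 73, 36, 40, 38, 30, 38, 63, 74, 80, 78, 79, 79, 78, 78, 77]
[[-163.1, -0.7], [-114.6, -0.7], [-150.5, -6.1], [-150.5, 4.7]] [[-163.1, -0.7]]
((344.3524169921875, 189.33657836914062), (71.60115814208984, 212.71588134765625), 138.9662628173828)
0.03 [[-73.3, 21.1]]
0.04 [[-75.9, 20.5]]
0.05 [[-78.5, 19.9]]
```

Call:
{"name": "send_rows", "arguments": {
  "rows": [
    [0,0.85,-0.035,0,0,0,0],
    [0,0.85,0,0,0,0,0],
    [0,0.85,0,0.5,0,0,0],
    [0,0,0,1,0,0,0],
    [0,0,0,1,0,0,0],
    [0,0,0,1,0,0,0],
    [0,0,0,1,0,0,0],
    [0,0,0,1,0,0,0],
    [0,0,0,0.9,0,0,0],
    [0,0,0,0.5,0,0,0],
    [0,0,0,0,0,0,0],
    [0,0,0,0,0,0,0]
  ]
}}

```text
time: 44.47
eef_pos: [0.384, 0.2745, 0.0597]
ee_rot: [-0.248, 0.969, -0.0, -0.0]
contact_force: [0.4, 0.2, -0.4]
grip_width: 0.0856
gripper_force: 0.0
```

```bash
python3 -c "
from h import *
jig()"
```

```text
t=44.47 jig x,y,z mm [-132.9   -0.8] 59.7 yaw 118.7 F [ 0.4  0.2 -0.4] tau [-0.01  0.01 -0.  ]
```

Call:
{"name": "send_rows", "arguments": {
  "rows": [
    [0.4,0.05,0.02,0,0,0,0],
    [0.7,0,0,0,0,0,0],
    [1,0,0,0,0,0,0],
    [1,0,0,0,0,0,0],
    [1,0,0,0,0,0,0],
    [1,0,0,0,0,0,0],
    [1,0,0,0,0,0,0],
    [1,0,0,0,0,0,0],
    [1,0,0,0,0,0,0],
    [1,0,0,0,0,0,0]
  ],
  "force": 60
}}

```text
time: 45.3
eef_pos: [0.3833, 0.2738, 0.0606]
ee_rot: [-0.248, 0.969, -0.001, 0.001]
contact_force: [1.2, -3.7, 5.1]
grip_width: 0.0127
gripper_force: 59.8
```

```bash
python3 -c "
from h import *
jig()"
```

```text
t=45.30 jig x,y,z mm [-133.7   -1.1] 60.6 yaw 118.7 F [ 1.2 -3.7  5.1] tau [-0.93 -0.17 -0.01]
```

Gripped (12.7 mm). Turn clockwise about 108°.

Call:
{"name": "send_rows", "arguments": {
  "rows": [
    [1,0,0,0,0,0,0.03],
    [1,0,0,0,0,0,0.03],
    [1,0,0,0,0,0,0.03],
    [1,0,0,0,0,0,0.03],
    [1,0,0,0,0,0,0.03],
    [1,0,0,0,0,0,0.03],
    [1,0,0,0,0,0,0.03],
    [1,0,0,0,0,0,0.03],
    [1,0,0,0,0,0,0.03],
    [1,0,0,0,0,0,0.03],
    [1,0,0,0,0,0,0.03],
    [1,0,0,0,0,0,0.03],
    [1,0,0,0,0,0,0.03],
    [1,0,0,0,0,0,0.03],
    [1,0,0,0,0,0,0.03],
    [1,0,0,0,0,0,0.03],
    [1,0,0,0,0,0,0.03],
    [1,0,0,0,0,0,0.03],
    [1,0,0,0,0,0,0.03],
    [1,0,0,0,0,0,0.03]
  ]
}}

```text
time: 46.97
eef_pos: [0.382, 0.2707, 0.0606]
ee_rot: [0.64, 0.768, -0.004, 0.003]
contact_force: [-1.7, -13.2, 14.2]
grip_width: 0.0126
gripper_force: 60.9
```

```bash
python3 -c "
from h import *
jig();go(0,0,0)"
```

```text
t=46.97 jig x,y,z mm [-136.4   -3.2] 60.6 yaw 10.4 F [ -1.7 -13.2  14.2] tau [-2.63  0.38  0.11]
t=47.0 p=[0.382  0.2707 0.0606] yaw=10.4 tilt=0.53 q1=0.48 q6=1.87 w=0.0126 F=[ -1.7 -13.2  14.2] d=[-0.382  -0.2707 -0.0606]
 turnz units 0.0 rows>= 0.0  shift no turn [ -9.83 -21.22   3.15]  shift after turn [ -9.83 -21.22   3.15]
```

Call:
{"name": "send_rows", "arguments": {
  "rows": [
    [1,0,0,0,0,0,0.03],
    [1,0,0,0,0,0,0.03],
    [1,0,0,0,0,0,0.02],
    [1,0,0,0,0,0,0.012],
    [1,0,0,0,0,0,0],
    [1,0,0,0,0,0,0]
  ]
}}

```text
time: 47.47
eef_pos: [0.3813, 0.2706, 0.0605]
ee_rot: [0.743, 0.67, -0.004, 0.003]
contact_force: [-3.4, -13.1, 15.2]
grip_width: 0.013
gripper_force: 61.1
```

```bash
python3 -c "
from h import *
jig()"
```

```text
t=47.47 jig x,y,z mm [-137.    -2.9] 60.5 yaw -5.9 F [ -3.4 -13.1  15.2] tau [-2.58  0.59  0.02]
```

Call:
{"name": "send_rows", "arguments": {
  "rows": [
    [0.7,0,0,0,0,0,0],
    [0.4,0,0,0,0,0,0],
    [0,0,0,0,0,0,0],
    [0,0,0,0,0,0,0],
    [0,0,0,0,0,0,0],
    [0,0,0,0,0,0,0],
    [0,0,0,-0.5,0,0,0],
    [0,0,0,-1,0,0,0],
    [0,0,0,-1,0,0,0],
    [0,0,0,-1,0,0,0],
    [0,0,0,-1,0,0,0],
    [0,0,0,-1,0,0,0],
    [0,0,0,-1,0,0,0],
    [0,-0.8,0,-0.5,0,0,0],
    [0,-0.8,0,0,0,0,0],
    [0,-0.8,0,0,0,0,0],
    [0,0,0,0,0,0,0],
    [0,0,0,0,0,0,0]
  ]
}}

```text
time: 48.97
eef_pos: [0.3776, 0.2265, 0.2006]
ee_rot: [0.743, 0.67, 0.001, -0.0]
contact_force: [-0.6, 1.3, -0.2]
grip_width: 0.0855
gripper_force: 0.0
```

Run:
```python
from h import *
jig()
ci,im=wrist();cv2.imwrite('pics/w12.png',im[:,:,::-1]);np.savez("pics/w12.npz",**ci)
wood(im,ci,.042,500); print("homes",JO+JM@[0,.068],JO+JM@[0,-.068])
```

```text
t=48.97 jig x,y,z mm [-161.5  -39.8] 200.6 yaw -5.9 F [-0.6  1.3 -0.2] tau [0.02 0.01 0.03]
wood px [295. 347.] ctr [0.3245 0.0391] L,W 0.0976 0.0237 yaw 10.4
wood px [467. 119.] ctr [0.5132 0.2725] L,W 0.1061 0.0413 yaw 27.6
wood px [363.   3.] ctr [0.426  0.3761] L,W 0.0559 0.0366 yaw 27.6
homes [0.46724075 0.39878885] [0.53275925 0.27961115]
```

View pics/w12.png

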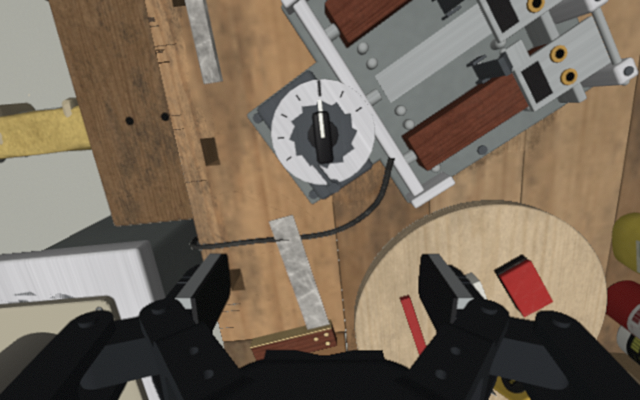

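Run:
```python
from h import *
ci=dict(np.load("pics/w12.npz"));im=cv2.imread("pics/w12.png")
f=lambda uv,z:((onplane(ci,uv,z)[:,:2]-JO)@JM*1e3).round(1)
m=cv2.inRange(im,(190,190,190),(255,255,255));m[:90]=0;m[145:]=0;m[:,:312]=0;m[:,332:]=0
n,l,s,c=cv2.connectedComponentsWithStats(m);print(s[1:,[0,1,2,3,4]].tolist())
pts=np.argwhere((m>0))[:,::-1]; pts=pts[(pts[:,1]>=106)&(pts[:,1]<=134)&(abs(pts[:,0]-321)<6)]
P=f(pts.astype(float),.082);d=np.linalg.svd(P-P.mean(0))[2][0]
a=np.degrees(np.arctan2(d[1],d[0]));print("pointer ang",a,P.mean(0),"knob axis -134,-0.5; dir from axis deg",np.degrees(np.arctan2(*(P.mean(0)-[-134,-.5])[::-1])))
rgb=im[:,:,::-1].astype(int);b=((rgb[:,:,0]>1.4*rgb[:,:,1])&(rgb[:,:,0]<125)&(rgb[:,:,0]>45)).astype(np.uint8)*255
b[:,:395]=0;b[:,540:]=0;b[:60]=0;b[175:]=0
cc=max(blobs(b,300),key=cv2.contourArea);q=cv2.approxPolyDP(cc,5,True).reshape(-1,2);print(q.tolist(),f(q.astype(float),.042).tolist())
```

```text
[[312, 90, 20, 21, 248], [319, 113, 5, 24, 63]]
pointer ang -119.80818388498187 [-128.86    11.544] knob axis -134,-0.5; dir from axis deg 66.8887365333426
[[512, 74], [478, 85], [415, 127], [407, 139], [426, 169], [526, 106]] [[32.1, -53.1], [2.7, -44.2], [-62.3, -44.1], [-74.0, -49.4], [-73.4, -84.1], [30.8, -85.3]]
```

Run:
```python
from h import *
ci=dict(np.load("pics/w12.npz"));im=cv2.imread("pics/w12.png")
f=lambda uv,z:((onplane(ci,uv,z)[:,:2]-JO)@JM*1e3).round(1)
rgb=im[:,:,::-1].astype(int);b=((rgb[:,:,0]>1.4*rgb[:,:,1])&(rgb[:,:,0]<125)&(rgb[:,:,0]>45)).astype(np.uint8)*255
b[:,:318]=0;b[:,440:]=0;b[50:]=0
cc=max(blobs(b,100),key=cv2.contourArea);q=cv2.approxPolyDP(cc,3,True).reshape(-1,2);print(q.tolist(),f(q.astype(float),.042).tolist())
wood(snapshot("top"),camera_info("top"),.042,100)
```

```text
[[325, 5], [350, 42], [405, 0], [328, 0]] [[-73.6, 85.1], [-72.1, 49.5], [-16.6, 50.5], [-69.5, 86.8]]
wood px [334. 254.] ctr [0.309  0.0152] L,W 0.0887 0.0247 yaw 9.5
wood px [411. 166.] ctr [ 0.6248 -0.2726] L,W 0.1414 0.0363 yaw 87.8
wood px [ 6. 48.] ctr [1.1576 1.3707] L,W 0.101 0.0603 yaw 11.0
```

Both blanks are home, the plates are shut and the knob is at the long mark, so I'm handing in.

```bash
python3 -c "
from bench import *
print(hand_in())"
```

```text
the job is handed in; nothing more can be done
None
```

The job is done and handed in (the bench reported no verdict): the one drilled piece lies flat in the tray, the two blanks on the bench are home in nests 1 and 3, all three plates were seen shut under their catches, and the knob rests at the long mark (pointer measured at about 120°).

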